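# Clamp dental models in the ratchet-lever fixture

## Task

Set all the stone dental models on the fixture and slide them into its corner: long sides flat against the fence, in one row that starts at the end stop, each touching the next. Then clamp the row tight by working the ratchet lever, moving the jaw with nothing but the lever (turn it clockwise to close, lift it off its serrations to swing back, drop it and turn again), and finally lift and swing the lever away from you (anticlockwise) towards its far stop and leave it dropped into the last serrations before that stop, the jaw still tight. Leave the jar, the carton and the brush where they are.

Things in the scene. Friction and masses are not known exactly. Their poses are not given: they have to be found in the camera images.
- fixture: clamping fixture, bolted down; its axes name all directions here, mm; origin at table height. Base plate x -125..125, y -145..125, top at z 16. Fence along x, inner face y = 105, and end stop, inner face x = 110 (y -9..105), both 18 high above the plate. Models lie between fence and jaw. Lever housing x -30..30, y -133..-83, top at z 50.
- corner (a point): inner corner of fence and end stop, on top of the base plate (x 110, y 105, z 16 mm in the fixture's frame, same axes). The first model, home, has its centre 35 mm to -x and 25 mm to -y of it, its long side along x; the next ones 105 and 175 mm to -x.
- spindle_axis (a point): point on the upright axis of the lever, on top of the housing: x 0, y -105, z 50 mm in the fixture's frame.
- knob (a point): the lever's black upright round knob, at the height to grip: 24 mm diameter, 90 mm from the lever's axis; z = 118 mm in the fixture's frame when the lever is down (knob from 88 to 135; the lever's 13 mm arm runs inwards below it, top at 91). Moves with the lever.
- lever (a joint): lever turn, rad: 0 with the knob straight to the fixture's -y of its axis, growing clockwise from above (knob towards the fixture's -x, the robot's side), stops at +-0.95. Down, its 12 teeth (0.52 rad pitch, 0.06 play either way) turn the spindle with it both ways (4 N at the knob, 10 N to tighten; backwards opens the jaw); lifted, it swings freely and the spindle stays.
- lever_lift (a joint): lift of the lever in m: 0 down in the serrations, free of them above 0.006, upper stop 0.014. A spring and its weight press it down with 5 to 7 N; teeth that meet crest to crest keep it up by about 0.005 until it is turned a little. With the jaw tight its teeth meet home at lever angles of about -0.80, -0.28, 0.25 and 0.77.
- spindle (a joint): turn of the spindle under the lever, rad: 0 with the jaw open, growing clockwise; it drives the jaw by rack and pinion, 25 mm per rad, so closing takes several strokes. The jaw meets models that lie at the fence at 3.20 and goes hardly farther; tight is 3.14 or more. It stays where the lever has left it.
- jaw: the jaw: a long aluminium bar, x -105..105 mm, 20 mm thick, top at z 37 (fixture's frame), its face 130 mm from the fence when open, on a steel rack behind it. Its origin is the fixture's origin when open and moves to the fixture's +y as the jaw closes, 80 mm when tight.
- model1: one of two or three alike dental models in tan stone: flat rectangular base 70 (its x) x 50 (its y) x 14 mm high; a low horseshoe of teeth on top reaches 25 mm above the underside and 21 mm either side of the centre in y. Origin at the centre of the underside, z up. 0.1 to 0.18 kg. None if absent.
- model2: one of two or three alike dental models in tan stone: flat rectangular base 70 (its x) x 50 (its y) x 14 mm high; a low horseshoe of teeth on top reaches 25 mm above the underside and 21 mm either side of the centre in y. Origin at the centre of the underside, z up. 0.1 to 0.18 kg. None if absent.
- model3: one of two or three alike dental models in tan stone: flat rectangular base 70 (its x) x 50 (its y) x 14 mm high; a low horseshoe of teeth on top reaches 25 mm above the underside and 21 mm either side of the centre in y. Origin at the centre of the underside, z up. 0.1 to 0.18 kg. None if absent.
- jar: bystander: amber jar with white cap, 60 mm diameter, 75 mm high, origin under its centre
- carton: bystander: cardboard carton 85 x 75 x 60 mm, origin under its centre
- brush: bystander: flat brush with wooden handle, 170 mm long, lying on the table, origin under its middle
Things that resemble listed ones, but are neither listed nor needed, are in the scene too. Leave any blue, orange or purple look-alike of the model2 alone.

How it is judged (in metres and radians):
On the way, in this order (a step that is already met when the one before it is completed fails the run):
1. all models lie snug in the corner in one row, the jaw still open (y of model1 in the frame of corner between -0.029 and -0.021 m and angle between the x axis of each of model1, model2, model3 and the x axis of fixture, either way round below 0.06 rad and z of model1 in the frame of corner between -0.004 and 0.004 m and angle between each of model1, model2, model3's own z axis and vertical below 0.1 rad and (x of model1 in the frame of corner between -0.039 and -0.031 m or (x of model1 in the frame of corner between -0.1105 and -0.0995 m and (x of model2 in the frame of corner between -0.039 and -0.031 m or x of model3 in the frame of corner between -0.039 and -0.031 m)) or (x of model1 in the frame of corner between -0.182 and -0.168 m and (x of model2 in the frame of corner between -0.1105 and -0.0995 m or x of model3 in the frame of corner between -0.1105 and -0.0995 m))) and y of model2 in the frame of corner between -0.029 and -0.021 m and z of model2 in the frame of corner between -0.004 and 0.004 m and (x of model2 in the frame of corner between -0.039 and -0.031 m or (x of model2 in the frame of corner between -0.1105 and -0.0995 m and (x of model1 in the frame of corner between -0.039 and -0.031 m or x of model3 in the frame of corner between -0.039 and -0.031 m)) or (x of model2 in the frame of corner between -0.182 and -0.168 m and (x of model1 in the frame of corner between -0.1105 and -0.0995 m or x of model3 in the frame of corner between -0.1105 and -0.0995 m))) and y of model3 in the frame of corner between -0.029 and -0.021 m and z of model3 in the frame of corner between -0.004 and 0.004 m and (x of model3 in the frame of corner between -0.039 and -0.031 m or (x of model3 in the frame of corner between -0.1105 and -0.0995 m and (x of model1 in the frame of corner between -0.039 and -0.031 m or x of model2 in the frame of corner between -0.039 and -0.031 m)) or (x of model3 in the frame of corner between -0.182 and -0.168 m and (x of model1 in the frame of corner between -0.1105 and -0.0995 m or x of model2 in the frame of corner between -0.1105 and -0.0995 m))) and value of joint spindle below 0.48 rad), for 0.2 s.
2. the lever is lifted off its serrations part of the way through closing, the jaw keeping its travel (value of joint lever_lift above 0.006 m and value of joint spindle between 0.48 and 3.04 rad), for 0.1 s.
3. the jaw is tight on the row (value of joint spindle above 3.14 rad), for 0.2 s.
At the end, for the whole second after the job is handed in: Every model lies flat on the base plate within 3 mm of the fence and, along it, within 4 mm (second 5.5, third 7) of its place in a row without gaps from the end stop; spindle above 3.14 rad (jaw within 1.5 mm of full closing); lever beyond -0.6 rad and down (lift under 2 mm) (y of model1 in the frame of corner between -0.028 and -0.022 m and angle between the x axis of each of model1, model2, model3 and the x axis of fixture, either way round below 0.06 rad and z of model1 in the frame of corner between -0.004 and 0.004 m and angle between each of model1, model2, model3's own z axis and vertical below 0.1 rad and (x of model1 in the frame of corner between -0.039 and -0.031 m or (x of model1 in the frame of corner between -0.1105 and -0.0995 m and (x of model2 in the frame of corner between -0.039 and -0.031 m or x of model3 in the frame of corner between -0.039 and -0.031 m)) or (x of model1 in the frame of corner between -0.182 and -0.168 m and (x of model2 in the frame of corner between -0.1105 and -0.0995 m or x of model3 in the frame of corner between -0.1105 and -0.0995 m))) and y of model2 in the frame of corner between -0.028 and -0.022 m and z of model2 in the frame of corner between -0.004 and 0.004 m and (x of model2 in the frame of corner between -0.039 and -0.031 m or (x of model2 in the frame of corner between -0.1105 and -0.0995 m and (x of model1 in the frame of corner between -0.039 and -0.031 m or x of model3 in the frame of corner between -0.039 and -0.031 m)) or (x of model2 in the frame of corner between -0.182 and -0.168 m and (x of model1 in the frame of corner between -0.1105 and -0.0995 m or x of model3 in the frame of corner between -0.1105 and -0.0995 m))) and y of model3 in the frame of corner between -0.028 and -0.022 m and z of model3 in the frame of corner between -0.004 and 0.004 m and (x of model3 in the frame of corner between -0.039 and -0.031 m or (x of model3 in the frame of corner between -0.1105 and -0.0995 m and (x of model1 in the frame of corner between -0.039 and -0.031 m or x of model2 in the frame of corner between -0.039 and -0.031 m)) or (x of model3 in the frame of corner between -0.182 and -0.168 m and (x of model1 in the frame of corner between -0.1105 and -0.0995 m or x of model2 in the frame of corner between -0.1105 and -0.0995 m))) and value of joint spindle above 3.14 rad and value of joint lever below -0.6 rad and value of joint lever_lift below 0.002 m); the robot touches nothing.
It fails at once if the jar, the carton or the brush is moved more than 40 mm (distance of any of jar, carton, brush from where it was at the start of the episode above 0.04 m).
It fails at once if the fingers push the jaw bar (over 10 N) (contact force between the fingers and jaw above 10 N).
Of model1, model2, model3 only 2 to 3 are there at a start; the rules pass over those that are not, and their reading is None.
At some moment in a run one of model1, model2, model3 may be knocked a few centimetres aside while the robot is not near it.
Once in a run the grip may slacken for a moment while it holds something.
It also fails if it takes over 210 s, if anything falls off the work surface, if the arm or the gripper's body presses on something with over 40 N, if the wrist force passes 120 N, or if a joint passes its speed limit or range.

## Robot

A 6-joint arm with a two-finger parallel gripper is mounted at the origin on the work surface. World frame = base frame: x ahead of the robot, y to its left, z up, the work surface at z = 0. Lengths are in m, angles in degrees, forces in N, time in s.
With the tool pointing down it reaches from about 0.4 to 0.825 m from the base axis. Payload 7 kg.
Tool frame: the origin (TCP) lies on the mounting face of the last link; the fingertips stand 178 mm ahead of it and the grasp point (between the pads) lies 159 mm ahead of it; z points along the fingers, y is the direction in which the jaws open and shut (so a half turn about z gives the same grasp; the last joint's range is limited). The gripper opens to 88 mm and grips with 3 to 60 N. Pads are 19 mm wide; open, the fingers measure 130 mm over their backs; the gripper's body (78 mm by 193 mm) begins 47 mm behind the grasp point.
Start: joints at [86.694, 20.546, 0.682, 0, -70.136, -16.507], TCP at [0.229, 0.635, 0.405] pointing down, gripper open.
Joint ranges: [-176.03, 176.03], [-82.01, 121.73], [-58.28, 71.71], [-173.87, 95.51], [-174.79, -0.11], [-173.66, 173.66]. Speed limits (degrees/s): [136.94, 136.94, 172.46, 180, 180, 180].

## Interface

Orientations are given as [roll, pitch, yaw] about the fixed x, y, z axes, in that order (R = Rz(yaw) Ry(pitch) Rx(roll)).
In Python, from plant import r gives the robot as it stands. The module is installed in compiled form; this text tells all that it offers.
- The arm moves only by the tool carry_out, never from a script. Its argument "plan" is a list of rows, each a list of 3 entries, a list of its own where there are three numbers: the shift along the tool's x, y, z in m, then the turn, a rotation vector about the tool's x, y, z in degrees, then the closure in counts, from 0 (fully open) to 255 (shut). In form: [[[x, y, z], [ax, ay, az], hand], ...]. A call has 1 to 12 rows; each row shifts and turns the commanded pose from where the row before left it, along the tool's axes as they then stand; what a row does not reach is not made up. A row lasts 1/12 s, in which the tool goes at most 41.7 mm and 7.16 degrees, less where a joint would pass 70% of its speed; a pose out of reach is approached as far as the arm can. A call is refused whole if a number of a shift passes 0.0417 or a number of a turn 7.16, either way. A call with a gripper value outside its range is refused whole. The fingers move at their own pace and stop on an object; "grip_force" is the grip in N (left out, the last holds). Time passes only in rows, so rows that do not move let the fingers close. It gives the time, the measured TCP pose, the force and the opening at its end, in the units of the state.
- r.get_state(): the state, without advancing time (a new reading comes with each control period).
- r.capture(name): name is "scene" or "top"; returns the picture (400x640x3 uint8, red, green, blue); there is no depth.
- r.get_calibration(name): a dict with "K" (3x3 intrinsics, pixels), "rvec" (rotation vector, rad) and "tvec" (3), from world to camera coordinates, as OpenCV has them. Camera axes: x right, y down, z forward; pixel columns grow to the right and rows downward; lengths in m; the calibration is good to about 2 mm. A picture is of the moment at which its call begins. get_calibration takes no time and is no camera call.
- r.close_job(): hands the job in, once; it reports no verdict.
The state is a dict: "time_s": time; "joints": joint angles; "qd": joint speeds; "joint_torque": joint torques, N m; "tcp_pos": TCP position; "eef_rot": TCP orientation; "contact_force": force on the tool from outside, world axes, zero at the start; "moment": the same for the moment, N m; "gripper_width": finger opening in m.
Only numpy, scipy, OpenCV 4.12 (cv2) and the standard library are available. Lean on these libraries where they do the work, as an engineer would, in place of code of your own. Each camera call takes 0.05 s, during which the arm holds its last target. There are 200 camera calls.

## Working session

There is one attempt and no reset: what is moved stays moved. The work goes in short steps, Python scripts to look and compute and a tool call to move; the robot and the scene stay as the last step left them, time stands still between calls to the robot, and variables do not carry over. Pictures are saved under pics/ and viewed, about 12 in all and at most 16, crops included, and the job is handed in when it is done.

Besides the shell and the picture viewer there is one more tool, called in YAML: its name, and indented under it one key for each argument. carry_out: Moves the arm, as the interface text tells. Its arguments: {"type":"object","properties":{"plan":{"type":"array","items":{"type":"array"}},"grip_force":{"type":"number"}},"required":["plan"]}

```bash
mkdir -p pics; cat > h.py <<'E'
import numpy as np, cv2
from plant import r
def cap(n,f=None):
    im=r.capture(n)
    if f: cv2.imwrite('pics/'+f,im[:,:,::-1])
    return im
def cam(n):
    c=r.get_calibration(n); return np.array(c['K'],float),cv2.Rodrigues(np.array(c['rvec'],float))[0],np.array(c['tvec'],float).ravel()
def ray(n,uv,z):
    K,R,t=cam(n); uv=np.atleast_2d(uv).astype(float)
    d=np.c_[uv,np.ones(len(uv))]@np.linalg.inv(K).T@R; o=-R.T@t
    return o+d*((z-o[2])/d[:,2])[:,None]
def proj(n,P):
    K,R,t=cam(n); p=(np.atleast_2d(P)@R.T+t)@K.T; return p[:,:2]/p[:,2:]
E
python3 - <<'E'
from h import *
for n in ('scene','top'):
    cap(n,n+'0.png'); K,R,t=cam(n); print(n,K.round(1).tolist(),(-R.T@t).round(3),R[2].round(2))
print(r.get_state())
E
```

```text
scene [[424.0, 0.0, 324.5], [0.0, 424.0, 194.4], [0.0, 0.0, 1.0]] [1.056 0.596 0.825] [-0.39 -0.64 -0.66]
top [[487.7, 0.0, 318.5], [0.0, 487.7, 208.0], [0.0, 0.0, 1.0]] [ 0.439 -0.129  1.455] [ 0.12  0.02 -0.99]
{'time_s': 0.1, 'joints': array([ 8.66933453e+01,  2.05871989e+01,  6.38125543e-01, -1.81682258e-02,
       -7.01371280e+01, -1.65076652e+01]), 'qd': array([ 0.00127124, -0.10828032,  0.05338124, -0.05265934, -0.00613202,
        0.00823425]), 'joint_torque': array([-2.34316649e-03, -5.84161341e+01,  2.93753046e+01,  7.01562747e+00,
        1.01677689e-02, -5.25513099e-05]), 'tcp_pos': array([0.22874025, 0.63486606, 0.4038095 ]), 'eef_rot': array([ 1.79912498e+02, -8.11970598e-03, -1.98204996e+01]), 'contact_force': array([-0.03011363,  0.94737725,  0.02172298]), 'moment': array([-0.00021607, -0.0066627 ,  0.00900634]), 'gripper_width': 0.08730250869443383}
```

View pics/scene0.png

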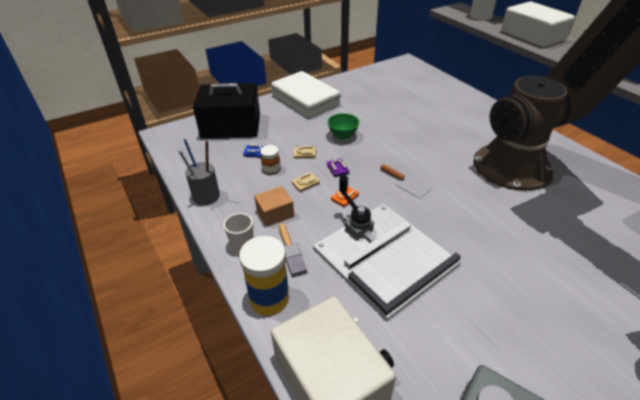

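View pics/top0.png

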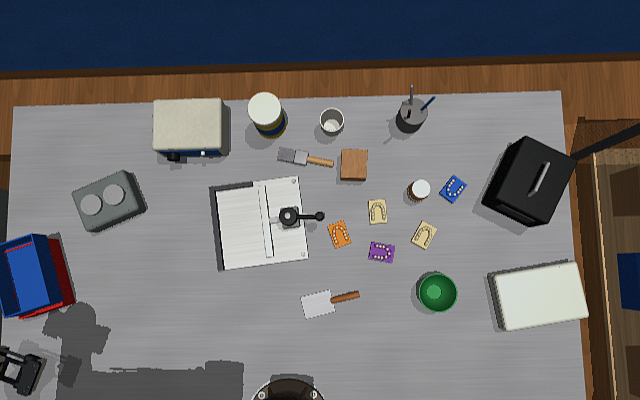

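Top view: the fixture is around (262,222), with its fence to the left (+y) and its end stop at the top (+x). Knob at about (320,216). There are two tan models, at (377,211) and (424,235). The orange, purple and blue ones are look-alikes.

```bash
python3 - <<'E'
from h import *
im=cv2.imread('pics/top0.png')
a=cv2.resize(im[165:285,200:450],None,fx=3.2,fy=3.2,interpolation=cv2.INTER_CUBIC); cv2.imwrite('pics/topz.png',a)
g=cv2.GaussianBlur(im,(3,3),0)
hsv=cv2.cvtColor(im,cv2.COLOR_BGR2HSV); print(hsv[211,370],hsv[235,424],hsv[200,250],hsv[215,350],hsv[205,370])
big=cv2.cvtColor(cv2.resize(im,None,fx=4,fy=4,interpolation=cv2.INTER_CUBIC),cv2.COLOR_BGR2HSV)
m=((big[...,0]>10)&(big[...,0]<32)&(big[...,1]>45)&(big[...,2]>110)).astype(np.uint8)
m=cv2.morphologyEx(m,cv2.MORPH_CLOSE,np.ones((9,9)))
for c in cv2.findContours(m,0,2)[0]:
    if cv2.contourArea(c)>1500:
        (u,v),_,_=q=cv2.minAreaRect(c)
        uv=(cv2.boxPoints(q)+.5)/4-.5
        if not(320<u/4<460 and 185<v/4<265): continue
        P=ray('top',uv,.014); e=P[1]-P[0]; f=P[2]-P[1]
        l,s=(e,f) if np.hypot(*e[:2])>np.hypot(*f[:2]) else (f,e)
        print(uv.mean(0),P.mean(0).round(4),np.linalg.norm(l).round(4),np.linalg.norm(s).round(4),'long yaw',np.degrees(np.arctan2(l[1],l[0])).round(1))
m=((big[...,1]<30)&(big[...,2]>200)).astype(np.uint8)
m=cv2.morphologyEx(m,cv2.MORPH_OPEN,np.ones((9,9)))
for c in cv2.findContours(m,0,2)[0]:
    if cv2.contourArea(c)>8000:
        q=cv2.minAreaRect(c); uv=(cv2.boxPoints(q)+.5)/4-.5; print('white',uv.round(1).tolist(),ray('top',uv,.016)[:,:2].round(3).tolist())
E
```

```text
[ 20  99 154] [ 23  81 212] [ 30   4 202] [135   3 152] [ 23  85 220]
[423.81015 234.74176] [ 0.5204 -0.4082  0.014 ] 0.0717 0.0511 long yaw -31.2
[338.84796 233.86227] [ 0.5291 -0.1586  0.014 ] 0.0725 0.0527 long yaw -162.0
[377.20435 211.07674] [ 0.5939 -0.2741  0.014 ] 0.0715 0.051 long yaw -177.5
white [[495.3999938964844, 276.29998779296875], [578.5999755859375, 261.79998779296875], [587.9000244140625, 315.6000061035156], [504.70001220703125, 330.0]] [[0.395, -0.609], [0.431, -0.851], [0.278, -0.864], [0.242, -0.625]]
white [[213.60000610351562, 186.8000030517578], [297.1000061035156, 175.6999969482422], [308.0, 258.0], [224.5, 269.0]] [[0.679, 0.213], [0.706, -0.038], [0.46, -0.066], [0.434, 0.18]]
white [[247.89999389648438, 92.4000015258789], [279.8999938964844, 92.4000015258789], [279.8999938964844, 123.4000015258789], [247.89999389648438, 123.4000015258789]] [[0.969, 0.108], [0.966, 0.01], [0.869, 0.011], [0.872, 0.109]]
```

View pics/topz.png

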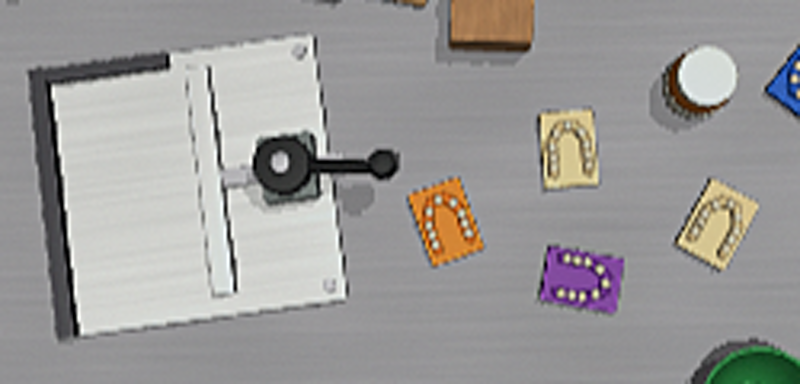

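```bash
cat >> h.py <<'E'
YF=np.radians(6.3); O=np.array([.5678,.0919])
def rot(a): return np.array([[np.cos(a),-np.sin(a)],[np.sin(a),np.cos(a)]])
def F(x,y): return O+rot(YF)@np.array([x,y])/1000      # fixture mm -> world
def inF(p): return rot(-YF)@(np.array(p[:2])-O)*1000
def go(p0,y0,p1,y1,n):
    """identical rows (shift then turn) from p0,yaw y0 to p1,yaw y1 (deg)"""
    d=((y1-y0+180)%360)-180; k=np.radians(d/n)
    S=sum((rot(np.radians(y0)+k*i) for i in range(n)),np.zeros((2,2)))
    s=np.linalg.solve(S,np.array(p1[:2])-np.array(p0[:2]))
    print(f'n={n} shift [{s[0]:.4f},{-s[1]:.4f},{-(p1[2]-p0[2])/n:.4f}] turn z {-d/n:.2f}')
def now():
    s=r.get_state(); return s['tcp_pos'],s['eef_rot'][2]
def show():
    s=r.get_state(); print(s['time_s'],'F',inF(s['tcp_pos']).round(1),'z',s['tcp_pos'][2].round(4),'rpy',s['eef_rot'].round(2),'f',s['contact_force'].round(1),'w',round(s['gripper_width'],4))
E
python3 - <<'E'
from h import *
K=ray('top',[319.4,215.9],.135)[0]; print('knob F',inF(K), K)
for n,uv in (('jar',[420,188]),('carton',[354,164]),('spindle',[288,216])): print(n,inF(ray('top',uv,.08)[0]),ray('top',uv,.08)[0])
show(); p,y=now(); go(p,y,[.594,-.274,.33],2.5,26)
E
```

```text
knob F [ -17.82350908 -195.77152   ] [ 0.57156698 -0.1046451   0.135     ]
jar [  28.21207046 -488.95428007] [ 0.64949676 -0.39100563  0.08      ]
carton [ 122.48423738 -313.37860971] [ 0.72393294 -0.20614538  0.08      ]
spindle [  -0.50452918 -107.02223267] [ 0.57904253 -0.01453128  0.08      ]
0.1 F [-277.4  576.9] z 0.4038 rpy [ 1.7991e+02 -1.0000e-02 -1.9820e+01] f [-0.   0.9  0. ] w 0.0873
n=26 shift [0.0195,0.0325,0.0028] turn z -0.86
```

carry_out:
  plan:
    - [[0.0195, 0.0325, 0.0028], [0, 0, -0.86], 0]
    - [[0.0195, 0.0325, 0.0028], [0, 0, -0.86], 0]
    - [[0.0195, 0.0325, 0.0028], [0, 0, -0.86], 0]
    - [[0.0195, 0.0325, 0.0028], [0, 0, -0.86], 0]
    - [[0.0195, 0.0325, 0.0028], [0, 0, -0.86], 0]
    - [[0.0195, 0.0325, 0.0028], [0, 0, -0.86], 0]
    - [[0.0195, 0.0325, 0.0028], [0, 0, -0.86], 0]
    - [[0.0195, 0.0325, 0.0028], [0, 0, -0.86], 0]
    - [[0.0195, 0.0325, 0.0028], [0, 0, -0.86], 0]
    - [[0.0195, 0.0325, 0.0028], [0, 0, -0.86], 0]
    - [[0.0195, 0.0325, 0.0028], [0, 0, -0.86], 0]
    - [[0.0195, 0.0325, 0.0028], [0, 0, -0.86], 0]

```text
time_s: 1.1
tcp_pos: [0.3529, 0.1962, 0.371]
eef_rot: [-180.0, -0.0, -9.4]
contact_force: [0.7, -0.4, -0.4]
gripper_width: 0.088
```

carry_out:
  plan:
    - [[0.0195, 0.0325, 0.0028], [0, 0, -0.86], 0]
    - [[0.0195, 0.0325, 0.0028], [0, 0, -0.86], 0]
    - [[0.0195, 0.0325, 0.0028], [0, 0, -0.86], 0]
    - [[0.0195, 0.0325, 0.0028], [0, 0, -0.86], 0]
    - [[0.0195, 0.0325, 0.0028], [0, 0, -0.86], 0]
    - [[0.0195, 0.0325, 0.0028], [0, 0, -0.86], 0]
    - [[0.0195, 0.0325, 0.0028], [0, 0, -0.86], 0]
    - [[0.0195, 0.0325, 0.0028], [0, 0, -0.86], 0]
    - [[0.0195, 0.0325, 0.0028], [0, 0, -0.86], 0]
    - [[0.0195, 0.0325, 0.0028], [0, 0, -0.86], 0]
    - [[0.0195, 0.0325, 0.0028], [0, 0, -0.86], 0]
    - [[0.0195, 0.0325, 0.0028], [0, 0, -0.86], 0]

```text
time_s: 2.1
tcp_pos: [0.554, -0.2114, 0.3369]
eef_rot: [-180.0, 0.0, 0.9]
contact_force: [0.1, 1.1, 1.3]
gripper_width: 0.0874
```

carry_out:
  plan:
    - [[0.0195, 0.0325, 0.0028], [0, 0, -0.86], 0]
    - [[0.0195, 0.0325, 0.0028], [0, 0, -0.86], 0]
    - [[0, 0, 0], [0, 0, 0], 0]
    - [[0, 0, 0], [0, 0, 0], 0]

```text
time_s: 2.43
tcp_pos: [0.5943, -0.2753, 0.3298]
eef_rot: [-180.0, 0.2, 2.4]
contact_force: [-0.5, 0.5, -1.2]
gripper_width: 0.0879
```

```bash
python3 - <<'E'
from h import *
show(); p,y=now(); print(p); go(p,y,[.594,-.274,.182],2.5,8); print(r.get_state()['joints'].round(1))
E
```

```text
2.4333 F [ -14.  -367.9] z 0.3298 rpy [-1.7996e+02  1.6000e-01  2.3800e+00] f [-0.5  0.5 -1.2] w 0.0879
[ 0.59428044 -0.27526743  0.32977798]
n=8 shift [-0.0000,-0.0002,0.0185] turn z -0.01
[ -7.8  21.8  -7.7  -0.  -60.7 100.2]
```

carry_out:
  plan:
    - [[0, -0.001, 0.037], [0, 0, 0], 0]
    - [[0, 0, 0.037], [0, 0, 0], 0]
    - [[0, 0, 0.037], [0, 0, 0], 0]
    - [[0, 0, 0.025], [0, 0, 0], 0]
    - [[0, 0, 0.0115], [0, 0, 0], 0]
    - [[0, 0, 0], [0, 0, 0], 255]
    - [[0, 0, 0], [0, 0, 0], 255]
    - [[0, 0, 0], [0, 0, 0], 255]
    - [[0, 0, 0], [0, 0, 0], 255]
    - [[0, 0, 0], [0, 0, 0], 255]
    - [[0, 0, 0], [0, 0, 0], 255]
    - [[0, 0, 0], [0, 0, 0], 255]
  grip_force: 30

```text
time_s: 3.43
tcp_pos: [0.5943, -0.2727, 0.1856]
eef_rot: [180.0, -0.1, 2.6]
contact_force: [-0.6, 0.7, 4.8]
gripper_width: 0.0497
```

carry_out:
  plan:
    - [[0, 0, -0.02], [0, 0, 0], 255]
    - [[0, 0, -0.04], [0, 0, 0], 255]
    - [[0, 0, -0.04], [0, 0, 0], 255]
    - [[0, 0, -0.04], [0, 0, 0], 255]
    - [[0, 0, -0.03], [0, 0, 0], 255]

```text
time_s: 3.85
tcp_pos: [0.594, -0.2727, 0.3581]
eef_rot: [179.9, -0.1, 2.6]
contact_force: [1.2, -0.9, -0.9]
gripper_width: 0.0494
```

```bash
python3 - <<'E'
from h import *
show(); p,y=now(); go(p,y,[*F(66,48),.350],6.3,11);
E
```

```text
3.85 F [ -14.  -365.2] z 0.3581 rpy [ 1.7995e+02 -1.5000e-01  2.5500e+00] f [ 1.2 -0.9 -0.9] w 0.0494
n=11 shift [0.0059,-0.0378,0.0007] turn z -0.34
```

carry_out:
  plan:
    - [[0.0059, -0.0378, 0.0007], [0, 0, -0.34], 255]
    - [[0.0059, -0.0378, 0.0007], [0, 0, -0.34], 255]
    - [[0.0059, -0.0378, 0.0007], [0, 0, -0.34], 255]
    - [[0.0059, -0.0378, 0.0007], [0, 0, -0.34], 255]
    - [[0.0059, -0.0378, 0.0007], [0, 0, -0.34], 255]
    - [[0.0059, -0.0378, 0.0007], [0, 0, -0.34], 255]
    - [[0.0059, -0.0378, 0.0007], [0, 0, -0.34], 255]
    - [[0.0059, -0.0378, 0.0007], [0, 0, -0.34], 255]
    - [[0.0059, -0.0378, 0.0007], [0, 0, -0.34], 255]
    - [[0.0059, -0.0378, 0.0007], [0, 0, -0.34], 255]
    - [[0.0059, -0.0378, 0.0007], [0, 0, -0.34], 255]
    - [[0, 0, 0], [0, 0, 0], 255]

```text
time_s: 4.85
tcp_pos: [0.628, 0.1526, 0.3462]
eef_rot: [-179.9, -0.0, 6.5]
contact_force: [0.7, -0.5, -1.9]
gripper_width: 0.0497
```

```bash
python3 - <<'E'
from h import *
show(); p,y=now(); go(p,y,[*F(66,48),.206],6.3,6);cap('top','t1.png')
a=cv2.imread('pics/t1.png')[150:290,190:350]; cv2.imwrite('pics/t1z.png',cv2.resize(a,None,fx=4,fy=4,interpolation=2))
E
```

```text
4.85 F [66.5 53.7] z 0.3462 rpy [-1.7995e+02 -3.0000e-02  6.5400e+00] f [ 0.7 -0.5 -1.9] w 0.0497
n=6 shift [-0.0001,0.0010,0.0234] turn z 0.04
```

View pics/t1z.png

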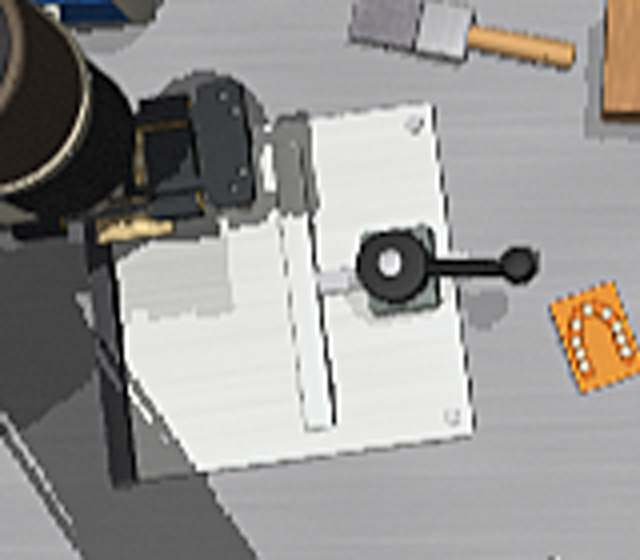

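The picture shows the gripper over the corner at about (130,180), the model's tan edge visible, and the lever unmoved. Lowering now.

carry_out:
  plan:
    - [[0, 0.002, 0.03], [0, 0, 0.2], 255]
    - [[0, 0.002, 0.03], [0, 0, 0], 255]
    - [[0, 0.002, 0.03], [0, 0, 0], 255]
    - [[0, 0, 0.025], [0, 0, 0], 255]
    - [[0, 0, 0.015], [0, 0, 0], 255]
    - [[0, 0, 0.003], [0, 0, 0], 255]
    - [[0, 0, 0], [0, 0, 0], 255]

```text
time_s: 5.48
tcp_pos: [0.6282, 0.1401, 0.2126]
eef_rot: [179.9, 0.1, 6.0]
contact_force: [0.5, 0.2, -0.1]
gripper_width: 0.0496
```

```bash
python3 - <<'E'
from h import *
show()
E
```

```text
5.4833 F [65.4 41.3] z 0.2126 rpy [1.7994e+02 1.4000e-01 6.0500e+00] f [ 0.5  0.2 -0.1] w 0.0496
```

carry_out:
  plan:
    - [[0, 0, 0.005], [0, 0, 0], 255]
    - [[0, -0.003, 0.003], [0, 0, -0.2], 255]
    - [[0, -0.002, 0.002], [0, 0, 0], 255]
    - [[0, 0, 0.001], [0, 0, 0], 255]
    - [[0, 0, 0], [0, 0, 0], 255]

```text
time_s: 5.9
tcp_pos: [0.628, 0.1462, 0.203]
eef_rot: [-180.0, -0.0, 6.3]
contact_force: [-0.2, -0.0, -0.8]
gripper_width: 0.0496
```

carry_out:
  plan:
    - [[0.003, 0, 0], [0, 0, 0], 255]
    - [[0.002, 0, 0], [0, 0, 0], 255]
    - [[0.002, 0, 0], [0, 0, 0], 255]
    - [[0.001, 0, 0], [0, 0, 0], 255]
    - [[0, 0, 0], [0, 0, 0], 255]

```text
time_s: 6.32
tcp_pos: [0.6363, 0.1468, 0.2027]
eef_rot: [-180.0, -0.0, 6.3]
contact_force: [0.1, -0.5, -0.9]
gripper_width: 0.0494
```

```bash
python3 - <<'E'
from h import *
show()
E
```

```text
6.3167 F [74.1 47. ] z 0.2027 rpy [-1.80e+02 -1.00e-02  6.28e+00] f [ 0.1 -0.5 -0.9] w 0.0494
```

carry_out:
  plan:
    - [[0, 0, 0.001], [0, 0, 0], 255]
    - [[0.001, 0, 0], [0, 0, 0], 255]
    - [[0.001, 0, 0], [0, 0, 0], 255]
    - [[0, 0, 0], [0, 0, 0], 255]

```text
time_s: 6.65
tcp_pos: [0.6373, 0.1468, 0.2016]
eef_rot: [180.0, 0.1, 6.3]
contact_force: [-4.1, 0.6, 3.9]
gripper_width: 0.0495
```

carry_out:
  plan:
    - [[0.001, 0, 0.0005], [0, 0, 0], 255]
    - [[0.001, 0, 0], [0, 0, 0], 255]
    - [[0, 0, 0], [0, 0, 0], 255]

```text
time_s: 6.9
tcp_pos: [0.638, 0.147, 0.2016]
eef_rot: [180.0, 0.3, 6.3]
contact_force: [-13.3, 1.7, 13.2]
gripper_width: 0.0494
```

carry_out:
  plan:
    - [[-0.001, 0, -0.0005], [0, 0, 0], 75]
    - [[0, 0, 0], [0, 0, 0], 75]
    - [[0, 0, 0], [0, 0, 0], 75]
    - [[0, 0, 0], [0, 0, 0], 75]
    - [[0, 0, -0.02], [0, 0, 0], 75]
    - [[0, 0, -0.03], [0, 0, 0], 75]
    - [[0, 0, 0], [0, 0, 0], 75]

```text
time_s: 7.48
tcp_pos: [0.6411, 0.1477, 0.257]
eef_rot: [-179.9, -0.4, 6.4]
contact_force: [1.1, 0.1, 1.8]
gripper_width: 0.0616
```

```bash
python3 - <<'E'
from h import *
show(); p,y=now(); go(p,y,[*F(75,5),.25],-83.7,13)
E
```

```text
7.4833 F [79.  47.5] z 0.257 rpy [-179.92   -0.44    6.35] f [1.1 0.1 1.8] w 0.0616
n=13 shift [0.0021,0.0029,0.0005] turn z 6.93
```

carry_out:
  plan:
    - [[0.0021, 0.0029, 0], [0, 0, 6.93], 255]
    - [[0.0021, 0.0029, 0], [0, 0, 6.93], 255]
    - [[0.0021, 0.0029, 0], [0, 0, 6.93], 255]
    - [[0.0021, 0.0029, 0], [0, 0, 6.93], 255]
    - [[0.0021, 0.0029, 0], [0, 0, 6.93], 255]
    - [[0.0021, 0.0029, 0], [0, 0, 6.93], 255]
    - [[0.0021, 0.0029, 0], [0, 0, 6.93], 255]
    - [[0.0021, 0.0029, 0], [0, 0, 6.93], 255]
    - [[0.0021, 0.0029, 0], [0, 0, 6.93], 255]
    - [[0.0021, 0.0029, 0], [0, 0, 6.93], 255]
    - [[0.0021, 0.0029, 0], [0, 0, 6.93], 255]
    - [[0.0021, 0.0029, 0], [0, 0, 6.93], 255]

```text
time_s: 8.48
tcp_pos: [0.6421, 0.1076, 0.2516]
eef_rot: [-180.0, -0.0, -77.2]
contact_force: [-0.5, 0.6, 1.3]
gripper_width: 0.0001
```

carry_out:
  plan:
    - [[0.0021, 0.0029, 0], [0, 0, 6.93], 255]
    - [[0, 0, 0], [0, 0, 0], 255]
    - [[0, 0, 0], [0, 0, 0], 255]

```text
time_s: 8.73
tcp_pos: [0.6397, 0.1051, 0.2517]
eef_rot: [-180.0, 0.0, -83.6]
contact_force: [-0.0, -0.2, 0.5]
gripper_width: 0.0002
```

```bash
python3 - <<'E'
from h import *
show(); p,y=now(); go(p,y,[*F(75,5),.198],-83.7,4)
cap('scene','s1.png')
a=cv2.imread('pics/s1.png')[170:330,280:480]; cv2.imwrite('pics/s1z.png',cv2.resize(a,None,fx=3.5,fy=3.5,interpolation=2))
E
```

```text
8.7333 F [72.9  5.2] z 0.2517 rpy [-179.97    0.    -83.6 ] f [-0.  -0.2  0.5] w 0.0002
n=4 shift [0.0001,-0.0005,0.0134] turn z 0.03
```

View pics/s1z.png

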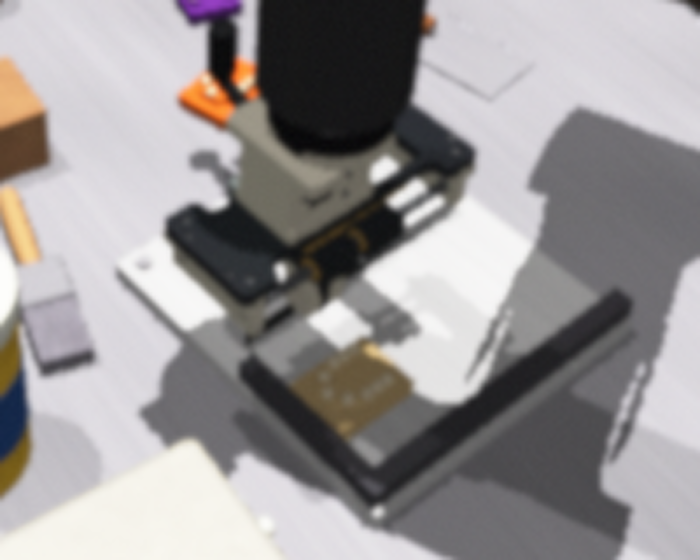

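The model lies in the shadow at about (350,390), along the end stop and still short of the fence. The closed fingers stand behind it, so I push towards the fence.

carry_out:
  plan:
    - [[0, -0.002, 0.02], [0, 0, 0], 255]
    - [[0, 0, 0.02], [0, 0, 0], 255]
    - [[0, 0, 0.012], [0, 0, 0], 255]
    - [[0, 0, 0.002], [0, 0, 0], 255]
    - [[-0.006, 0, 0], [0, 0, 0], 255]
    - [[-0.006, 0, 0], [0, 0, 0], 255]
    - [[-0.006, 0, 0], [0, 0, 0], 255]
    - [[-0.006, 0, 0], [0, 0, 0], 255]
    - [[-0.004, 0, 0], [0, 0, 0], 255]
    - [[-0.004, 0, 0], [0, 0, 0], 255]
    - [[0, 0, 0], [0, 0, 0], 255]

```text
time_s: 9.7
tcp_pos: [0.638, 0.1382, 0.1982]
eef_rot: [-179.9, 0.0, -83.7]
contact_force: [0.3, 0.9, 0.0]
gripper_width: 0.0003
```

```bash
python3 - <<'E'
from h import *
show()
E
```

```text
9.7 F [74.9 38.3] z 0.1982 rpy [-1.7994e+02  2.0000e-02 -8.3750e+01] f [0.3 0.9 0. ] w 0.0003
```

carry_out:
  plan:
    - [[-0.003, 0, 0], [0, 0, 0], 255]
    - [[-0.002, 0, 0], [0, 0, 0], 255]
    - [[-0.002, 0, 0], [0, 0, 0], 255]
    - [[0, 0, 0], [0, 0, 0], 255]

```text
time_s: 10.03
tcp_pos: [0.6375, 0.143, 0.1978]
eef_rot: [180.0, -0.1, -83.8]
contact_force: [2.7, -7.3, 2.3]
gripper_width: 0.0001
```

carry_out:
  plan:
    - [[-0.001, 0, 0], [0, 0, 0], 255]
    - [[-0.001, 0, 0], [0, 0, 0], 255]
    - [[0, 0, 0], [0, 0, 0], 255]

```text
time_s: 10.28
tcp_pos: [0.6376, 0.1435, 0.1978]
eef_rot: [179.9, -0.2, -83.8]
contact_force: [4.7, -14.9, 2.0]
gripper_width: 0.0001
```

carry_out:
  plan:
    - [[0.006, 0, 0], [0, 0, 0], 255]
    - [[0, 0, -0.03], [0, 0, 0], 255]
    - [[0, 0, -0.04], [0, 0, 0], 255]
    - [[0, 0, -0.04], [0, 0, 0], 255]
    - [[0, 0, -0.04], [0, 0, 0], 0]
    - [[0, 0, 0], [0, 0, 0], 0]

```text
time_s: 10.78
tcp_pos: [0.6397, 0.1407, 0.3573]
eef_rot: [-179.2, 0.2, -83.7]
contact_force: [2.1, 0.1, 2.1]
gripper_width: 0.009
```

```bash
cat >> h.py <<'E'
def models(f=None):
    im=cap('top',f)[:,:,::-1]; big=cv2.cvtColor(cv2.resize(im,None,fx=4,fy=4,interpolation=cv2.INTER_CUBIC),cv2.COLOR_BGR2HSV)
    m=((big[...,0]>17)&(big[...,0]<32)&(big[...,1]>45)&(big[...,2]>90)).astype(np.uint8)
    m=cv2.morphologyEx(m,cv2.MORPH_CLOSE,np.ones((9,9)))
    for c in cv2.findContours(m,0,2)[0]:
        if 3000<cv2.contourArea(c)<9000:
            q=cv2.minAreaRect(c); uv=(cv2.boxPoints(q)+.5)/4-.5
            z=.03 if uv[:,0].mean()<310 else .014
            P=ray('top',uv,z); e=P[1]-P[0]; g=P[2]-P[1]; l,s=(e,g) if np.hypot(*e[:2])>np.hypot(*g[:2]) else (g,e)
            print('model',uv.mean(0).round(1),P.mean(0).round(4),'F',inF(P.mean(0)).round(1),np.linalg.norm(l).round(4),np.linalg.norm(s).round(4),'yaw',np.degrees(np.arctan2(l[1],l[0])).round(1))
E
python3 - <<'E'
from h import *
models('t2.png'); show(); p,y=now(); go(p,y,[.5204,-.4082,.33],-31.2,18)
E
```

```text
model [423.7 234.7] [ 0.5207 -0.408   0.014 ] F [-101.7 -491.7] 0.0721 0.0518 yaw -31.2
model [115.5 200.5] [0.6437 0.5033 0.03  ] F [120.6 400.6] 0.1603 0.0324 yaw -147.9
10.8333 F [75.9 40.6] z 0.3533 rpy [-179.47    0.18  -83.78] f [-0.6  1.1 -0.9] w 0.0125
n=18 shift [0.0235,0.0221,0.0013] turn z -2.92
```

carry_out:
  plan:
    - [[0.0235, 0.0221, 0], [0, 0, -2.92], 0]
    - [[0.0235, 0.0221, 0], [0, 0, -2.92], 0]
    - [[0.0235, 0.0221, 0], [0, 0, -2.92], 0]
    - [[0.0235, 0.0221, 0], [0, 0, -2.92], 0]
    - [[0.0235, 0.0221, 0], [0, 0, -2.92], 0]
    - [[0.0235, 0.0221, 0], [0, 0, -2.92], 0]
    - [[0.0235, 0.0221, 0], [0, 0, -2.92], 0]
    - [[0.0235, 0.0221, 0], [0, 0, -2.92], 0]
    - [[0.0235, 0.0221, 0], [0, 0, -2.92], 0]
    - [[0.0235, 0.0221, 0], [0, 0, -2.92], 0]
    - [[0.0235, 0.0221, 0], [0, 0, -2.92], 0]
    - [[0.0235, 0.0221, 0], [0, 0, -2.92], 0]

```text
time_s: 11.83
tcp_pos: [0.5001, -0.2169, 0.3471]
eef_rot: [-180.0, 0.0, -48.6]
contact_force: [0.9, -0.0, 0.5]
gripper_width: 0.0862
```

carry_out:
  plan:
    - [[0.0235, 0.0221, 0.004], [0, 0, -2.92], 0]
    - [[0.0235, 0.0221, 0.004], [0, 0, -2.92], 0]
    - [[0.0235, 0.0221, 0.004], [0, 0, -2.92], 0]
    - [[0.0235, 0.0221, 0.004], [0, 0, -2.92], 0]
    - [[0.0235, 0.0221, 0.004], [0, 0, -2.92], 0]
    - [[0.0235, 0.0221, 0.004], [0, 0, -2.92], 0]
    - [[0, 0, 0], [0, 0, 0], 0]
    - [[0, 0, 0], [0, 0, 0], 0]

```text
time_s: 12.5
tcp_pos: [0.5185, -0.4091, 0.3214]
eef_rot: [-180.0, 0.2, -31.4]
contact_force: [-0.4, 0.5, -0.8]
gripper_width: 0.0877
```

```bash
python3 - <<'E'
from h import *
show(); p,y=now(); go(p,y,[.5205,-.4082,.182],-31.2,6); models('t3.png')
E
```

```text
12.5 F [-104.  -492.6] z 0.3214 rpy [-1.80e+02  1.60e-01 -3.14e+01] f [-0.4  0.5 -0.8] w 0.0877
n=6 shift [0.0002,-0.0003,0.0232] turn z -0.03
model [224.  201.3] [0.6326 0.1786 0.03  ] F [73.9 79.1] 0.0737 0.0522 yaw -173.7
model [410.3 195.8] [ 0.6374 -0.3741  0.014 ] F [  18.  -470.8] 0.1539 0.0215 yaw -22.1
```

carry_out:
  plan:
    - [[0.001, -0.001, 0.037], [0, 0, 0], 0]
    - [[0, 0, 0.037], [0, 0, 0], 0]
    - [[0, 0, 0.035], [0, 0, 0], 0]
    - [[0, 0, 0.02], [0, 0, 0], 0]
    - [[0, 0, 0.012], [0, 0, 0], 0]
    - [[0, 0, 0.001], [0, 0, 0], 0]
    - [[0, 0, 0], [0, 0, 0], 255]
    - [[0, 0, 0], [0, 0, 0], 255]
    - [[0, 0, 0], [0, 0, 0], 255]
    - [[0, 0, 0], [0, 0, 0], 255]
    - [[0, 0, 0], [0, 0, 0], 255]
    - [[0, 0, 0], [0, 0, 0], 255]

```text
time_s: 13.55
tcp_pos: [0.5204, -0.4075, 0.1824]
eef_rot: [-180.0, -0.1, -31.3]
contact_force: [-0.5, 0.9, -0.2]
gripper_width: 0.0533
```

carry_out:
  plan:
    - [[0, 0, 0], [0, 0, 0], 255]
    - [[0, 0, -0.02], [0, 0, 0], 255]
    - [[0, 0, -0.04], [0, 0, 0], 255]
    - [[0, 0, -0.04], [0, 0, 0], 255]
    - [[0, 0, -0.04], [0, 0, 0], 255]
    - [[0, 0, -0.035], [0, 0, 0], 255]
    - [[0, 0, 0], [0, 0, 0], 255]

```text
time_s: 14.13
tcp_pos: [0.5216, -0.4085, 0.3656]
eef_rot: [180.0, -0.7, -31.2]
contact_force: [1.2, -1.9, -0.1]
gripper_width: 0.0497
```

```bash
python3 - <<'E'
from h import *
show(); p,y=now(); go(p,y,[*F(-6,47),.350],6.3,17)
E
```

```text
14.1333 F [-100.8 -492.3] z 0.3656 rpy [179.99  -0.72 -31.19] f [ 1.2 -1.9 -0.1] w 0.0497
n=17 shift [-0.0056,-0.0323,0.0009] turn z -2.21
```

carry_out:
  plan:
    - [[-0.0056, -0.0323, 0.0005], [0, 0, -2.21], 255]
    - [[-0.0056, -0.0323, 0.0005], [0, 0, -2.21], 255]
    - [[-0.0056, -0.0323, 0.0005], [0, 0, -2.21], 255]
    - [[-0.0056, -0.0323, 0.0005], [0, 0, -2.21], 255]
    - [[-0.0056, -0.0323, 0.0005], [0, 0, -2.21], 255]
    - [[-0.0056, -0.0323, 0.0005], [0, 0, -2.21], 255]
    - [[-0.0056, -0.0323, 0.0005], [0, 0, -2.21], 255]
    - [[-0.0056, -0.0323, 0.0005], [0, 0, -2.21], 255]
    - [[-0.0056, -0.0323, 0.0005], [0, 0, -2.21], 255]
    - [[-0.0056, -0.0323, 0.0005], [0, 0, -2.21], 255]
    - [[-0.0056, -0.0323, 0.0005], [0, 0, -2.21], 255]
    - [[-0.0056, -0.0323, 0.0005], [0, 0, -2.21], 255]

```text
time_s: 15.13
tcp_pos: [0.5827, -0.0209, 0.3501]
eef_rot: [-180.0, 0.0, -4.6]
contact_force: [0.2, -0.3, -1.3]
gripper_width: 0.0496
```

carry_out:
  plan:
    - [[-0.0056, -0.0323, 0.0005], [0, 0, -2.21], 255]
    - [[-0.0056, -0.0323, 0.0005], [0, 0, -2.21], 255]
    - [[-0.0056, -0.0323, 0.0005], [0, 0, -2.21], 255]
    - [[-0.0056, -0.0323, 0.0005], [0, 0, -2.21], 255]
    - [[-0.0056, -0.0323, 0.0005], [0, 0, -2.21], 255]
    - [[0, 0, 0], [0, 0, 0], 255]
    - [[0, 0, 0], [0, 0, 0], 255]

```text
time_s: 15.72
tcp_pos: [0.5553, 0.1405, 0.3477]
eef_rot: [-180.0, 0.0, 6.5]
contact_force: [-0.6, -0.1, -0.8]
gripper_width: 0.0495
```

```bash
python3 - <<'E'
from h import *
show(); p,y=now(); go(p,y,[*F(-6,47),.205],6.3,6)
E
```

```text
15.7167 F [-7.1 49.7] z 0.3477 rpy [-1.80e+02  3.00e-02  6.49e+00] f [-0.6 -0.1 -0.8] w 0.0495
n=6 shift [0.0002,0.0004,0.0238] turn z 0.03
```

carry_out:
  plan:
    - [[0.001, 0.002, 0.03], [0, 0, 0.2], 255]
    - [[0, 0, 0.035], [0, 0, 0], 255]
    - [[0, 0, 0.03], [0, 0, 0], 255]
    - [[0, 0, 0.025], [0, 0, 0], 255]
    - [[0, 0, 0.015], [0, 0, 0], 255]
    - [[0, 0, 0.005], [0, 0, 0], 255]
    - [[0, 0, 0], [0, 0, 0], 255]

```text
time_s: 16.3
tcp_pos: [0.5568, 0.136, 0.2067]
eef_rot: [179.9, 0.2, 6.1]
contact_force: [-0.8, -0.5, -1.4]
gripper_width: 0.0495
```

```bash
python3 - <<'E'
from h import *
show()
E
```

```text
16.3 F [-6.1 45. ] z 0.2067 rpy [1.7992e+02 1.6000e-01 6.0500e+00] f [-0.8 -0.5 -1.4] w 0.0495
```

carry_out:
  plan:
    - [[0, 0, 0.004], [0, 0, -0.2], 255]
    - [[0, 0, 0.003], [0, 0, 0], 255]
    - [[0, 0, 0.0015], [0, 0, 0], 255]
    - [[0.004, 0, 0], [0, 0, 0], 255]
    - [[0.003, 0, 0], [0, 0, 0], 255]
    - [[0.002, 0, 0], [0, 0, 0], 255]
    - [[0, 0, 0], [0, 0, 0], 255]

```text
time_s: 16.88
tcp_pos: [0.5657, 0.1378, 0.1996]
eef_rot: [180.0, 0.1, 6.3]
contact_force: [-3.4, 0.0, -0.1]
gripper_width: 0.0497
```

carry_out:
  plan:
    - [[0.001, 0, 0], [0, 0, 0], 255]
    - [[0.001, 0, 0], [0, 0, 0], 255]
    - [[0, 0, 0], [0, 0, 0], 255]

```text
time_s: 17.13
tcp_pos: [0.5663, 0.1377, 0.199]
eef_rot: [179.9, 0.3, 6.3]
contact_force: [-9.7, 0.6, 1.9]
gripper_width: 0.0499
```

```bash
python3 - <<'E'
from h import *
show()
E
```

```text
17.1333 F [ 3.6 45.7] z 0.199 rpy [179.94   0.27   6.3 ] f [-9.7  0.6  1.9] w 0.0499
```

carry_out:
  plan:
    - [[-0.001, 0, -0.0005], [0, 0, 0], 75]
    - [[0, 0, 0], [0, 0, 0], 75]
    - [[0, 0, 0], [0, 0, 0], 75]
    - [[0, 0, 0], [0, 0, 0], 75]
    - [[0, 0, -0.02], [0, 0, 0], 75]
    - [[0, 0, -0.03], [0, 0, 0], 75]
    - [[0, 0, 0], [0, 0, 0], 75]

```text
time_s: 17.72
tcp_pos: [0.5691, 0.139, 0.2553]
eef_rot: [-179.9, -0.4, 6.4]
contact_force: [1.8, -0.0, 0.2]
gripper_width: 0.062
```

```bash
python3 - <<'E'
from h import *
show(); p,y=now(); go(p,y,[*F(3,4),.25],-83.7,13)
E
```

```text
17.7167 F [ 6.5 46.7] z 0.2553 rpy [-179.89   -0.44    6.41] f [ 1.8 -0.   0.2] w 0.062
n=13 shift [0.0022,0.0029,0.0004] turn z 6.93
```

carry_out:
  plan:
    - [[0.0022, 0.0029, 0], [0, 0, 6.93], 255]
    - [[0.0022, 0.0029, 0], [0, 0, 6.93], 255]
    - [[0.0022, 0.0029, 0], [0, 0, 6.93], 255]
    - [[0.0022, 0.0029, 0], [0, 0, 6.93], 255]
    - [[0.0022, 0.0029, 0], [0, 0, 6.93], 255]
    - [[0.0022, 0.0029, 0], [0, 0, 6.93], 255]
    - [[0.0022, 0.0029, 0], [0, 0, 6.93], 255]
    - [[0.0022, 0.0029, 0], [0, 0, 6.93], 255]
    - [[0.0022, 0.0029, 0], [0, 0, 6.93], 255]
    - [[0.0022, 0.0029, 0], [0, 0, 6.93], 255]
    - [[0.0022, 0.0029, 0], [0, 0, 6.93], 255]
    - [[0.0022, 0.0029, 0], [0, 0, 6.93], 255]

```text
time_s: 18.72
tcp_pos: [0.5712, 0.0982, 0.2504]
eef_rot: [-179.9, 0.0, -77.2]
contact_force: [0.6, -0.3, 0.2]
gripper_width: 0.0008
```

carry_out:
  plan:
    - [[0.0022, 0.0029, 0], [0, 0, 6.93], 255]
    - [[0, 0, 0], [0, 0, 0], 255]
    - [[0, 0, 0], [0, 0, 0], 255]

```text
time_s: 18.97
tcp_pos: [0.5687, 0.0955, 0.2504]
eef_rot: [-179.9, 0.0, -83.6]
contact_force: [0.4, 0.3, 0.1]
gripper_width: 0.0005
```

```bash
python3 - <<'E'
from h import *
show(); p,y=now(); go(p,y,[*F(4,4),.198],-83.7,4)
E
```

```text
18.9667 F [1.3 3.5] z 0.2504 rpy [-1.7995e+02  1.0000e-02 -8.3560e+01] f [0.4 0.3 0.1] w 0.0005
n=4 shift [-0.0001,-0.0007,0.0131] turn z 0.04
```

carry_out:
  plan:
    - [[0, -0.003, 0.02], [0, 0, 0], 255]
    - [[0, 0, 0.02], [0, 0, 0], 255]
    - [[0, 0, 0.011], [0, 0, 0], 255]
    - [[0, 0, 0.0015], [0, 0, 0], 255]
    - [[-0.006, 0, 0], [0, 0, 0], 255]
    - [[-0.006, 0, 0], [0, 0, 0], 255]
    - [[-0.006, 0, 0], [0, 0, 0], 255]
    - [[-0.006, 0, 0], [0, 0, 0], 255]
    - [[-0.006, 0, 0], [0, 0, 0], 255]
    - [[-0.006, 0, 0], [0, 0, 0], 255]
    - [[0, 0, 0], [0, 0, 0], 255]

```text
time_s: 19.88
tcp_pos: [0.5676, 0.133, 0.1982]
eef_rot: [-179.9, 0.0, -83.7]
contact_force: [0.2, -0.7, 0.6]
gripper_width: 0.0007
```

carry_out:
  plan:
    - [[-0.002, 0, 0], [0, 0, 0], 255]
    - [[-0.002, 0, 0], [0, 0, 0], 255]
    - [[0, 0, 0], [0, 0, 0], 255]

```text
time_s: 20.13
tcp_pos: [0.5674, 0.1349, 0.1978]
eef_rot: [180.0, -0.1, -83.7]
contact_force: [2.1, -5.9, 2.5]
gripper_width: 0.0007
```

```bash
python3 - <<'E'
from h import *
show()
E
```

```text
20.1333 F [ 4.3 42.8] z 0.1978 rpy [ 1.7999e+02 -8.0000e-02 -8.3740e+01] f [ 2.1 -5.9  2.5] w 0.0007
```

carry_out:
  plan:
    - [[-0.0015, 0, 0], [0, 0, 0], 255]
    - [[0, 0, 0], [0, 0, 0], 255]
    - [[0.01, 0, 0], [0, 0, 0], 255]
    - [[0, 0.02, -0.02], [0, 0, 0], 255]
    - [[0, 0.03, -0.015], [0, 0, 0], 255]
    - [[-0.01, 0.022, 0], [0, 0, 0], 255]
    - [[-0.03, 0, 0], [0, 0, 0], 255]
    - [[-0.004, 0, 0], [0, 0, 0], 255]
    - [[0, 0, 0], [0, 0, 0], 255]

```text
time_s: 20.88
tcp_pos: [0.4916, 0.1642, 0.2332]
eef_rot: [-179.9, 0.1, -83.7]
contact_force: [-0.6, -0.5, 0.3]
gripper_width: 0.0002
```

```bash
python3 - <<'E'
from h import *
show(); p,y=now(); go(p,y,[*F(-66,79),.198],-83.7,1); models('t4.png')
E
```

```text
20.8833 F [-67.8  80.2] z 0.2332 rpy [-1.7993e+02  6.0000e-02 -8.3660e+01] f [-0.6 -0.5  0.3] w 0.0002
n=1 shift [0.0012,-0.0018,0.0352] turn z 0.04
model [134.9 288.9] [0.3824 0.4393 0.03  ] F [-146.2  365.7] 0.1389 0.0282 yaw -137.9
model [225.5 212.7] [0.5989 0.1743 0.03  ] F [40.  78.5] 0.1422 0.0524 yaw -172.7
```

carry_out:
  plan:
    - [[0.001, 0, 0.02], [0, 0, 0], 255]
    - [[0, 0, 0.014], [0, 0, 0], 255]
    - [[0, 0, 0.001], [0, 0, 0], 255]
    - [[0, -0.005, 0], [0, 0, 0], 255]
    - [[0, -0.004, 0], [0, 0, 0], 255]
    - [[0, -0.003, 0], [0, 0, 0], 255]
    - [[0, 0, 0], [0, 0, 0], 255]

```text
time_s: 21.52
tcp_pos: [0.5049, 0.1636, 0.1984]
eef_rot: [-179.9, 0.0, -83.8]
contact_force: [0.3, -0.8, 0.2]
gripper_width: 0.0001
```

carry_out:
  plan:
    - [[0, -0.002, 0], [0, 0, 0], 255]
    - [[0, -0.002, 0], [0, 0, 0], 255]
    - [[0, 0, 0], [0, 0, 0], 255]

```text
time_s: 21.77
tcp_pos: [0.5081, 0.1639, 0.198]
eef_rot: [-180.0, 0.0, -83.8]
contact_force: [0.4, 1.0, 0.2]
gripper_width: 0.0004
```

```bash
python3 - <<'E'
from h import *
show()
E
```

```text
21.7667 F [-51.5  78.2] z 0.198 rpy [-1.7996e+02  2.0000e-02 -8.3760e+01] f [0.4 1.  0.2] w 0.0004
```

carry_out:
  plan:
    - [[0, -0.002, 0], [0, 0, 0], 255]
    - [[0, -0.001, 0], [0, 0, 0], 255]
    - [[0, 0, 0], [0, 0, 0], 255]

```text
time_s: 22.02
tcp_pos: [0.5109, 0.1642, 0.1977]
eef_rot: [-180.0, 0.0, -83.8]
contact_force: [0.6, 0.1, 0.5]
gripper_width: 0.0005
```

carry_out:
  plan:
    - [[0, -0.001, 0], [0, 0, 0], 255]
    - [[0, -0.001, 0], [0, 0, 0], 255]
    - [[0, 0, 0], [0, 0, 0], 255]

```text
time_s: 22.27
tcp_pos: [0.5127, 0.1644, 0.1976]
eef_rot: [180.0, -0.0, -83.8]
contact_force: [-0.2, 0.1, 0.2]
gripper_width: 0.0002
```

carry_out:
  plan:
    - [[0, -0.0015, 0], [0, 0, 0], 255]
    - [[0, -0.0015, 0], [0, 0, 0], 255]
    - [[0, 0, 0], [0, 0, 0], 255]

```text
time_s: 22.52
tcp_pos: [0.5138, 0.164, 0.197]
eef_rot: [179.7, -0.1, -83.8]
contact_force: [-10.4, 1.8, 5.9]
gripper_width: 0.0004
```

carry_out:
  plan:
    - [[0, -0.0015, 0], [0, 0, 0], 255]
    - [[0, -0.0015, 0], [0, 0, 0], 255]
    - [[0, 0, 0], [0, 0, 0], 255]

```text
time_s: 22.77
tcp_pos: [0.5148, 0.1637, 0.1965]
eef_rot: [179.4, -0.2, -83.9]
contact_force: [-20.4, 2.9, 11.6]
gripper_width: 0.0004
```

```bash
python3 - <<'E'
from h import *
show(); models()
E
```

```text
22.7667 F [-44.8  77.1] z 0.1965 rpy [ 1.7944e+02 -1.6000e-01 -8.3850e+01] f [-20.4   2.9  11.6] w 0.0004
model [140.  274.7] [0.4232 0.4253 0.03  ] F [-107.2  347.2] 0.135 0.0308 yaw -140.2
model [223.7 197. ] [0.6454 0.1795 0.03  ] F [86.7 78.6] 0.0527 0.049 yaw -85.4
```

carry_out:
  plan:
    - [[0, 0.008, 0], [0, 0, 0], 255]
    - [[0, 0.006, -0.02], [0, 0, 0], 255]
    - [[0, 0, -0.04], [0, 0, 0], 255]
    - [[0, 0, -0.04], [0, 0, 0], 120]
    - [[0, 0, -0.04], [0, 0, 0], 120]
    - [[0, 0, -0.01], [0, 0, 0], 120]
    - [[0, 0, 0], [0, 0, 0], 120]

```text
time_s: 23.4
tcp_pos: [0.5057, 0.164, 0.3522]
eef_rot: [-179.6, 0.2, -83.7]
contact_force: [0.1, -0.3, -0.7]
gripper_width: 0.0213
```

```bash
python3 - <<'E'
from h import *
show(); p,y=now(); go(p,y,[*F(-16.5,-194.5),.345],-94,8)
E
```

```text
23.4 F [-53.9  78.5] z 0.3522 rpy [-179.56    0.22  -83.73] f [ 0.1 -0.3 -0.7] w 0.0213
n=8 shift [0.0337,-0.0074,0.0009] turn z 1.28
```

carry_out:
  plan:
    - [[0.0337, -0.0074, 0.0005], [0, 0, 1.28], 120]
    - [[0.0337, -0.0074, 0.0005], [0, 0, 1.28], 120]
    - [[0.0337, -0.0074, 0.0005], [0, 0, 1.28], 120]
    - [[0.0337, -0.0074, 0.0005], [0, 0, 1.28], 120]
    - [[0.0337, -0.0074, 0.0005], [0, 0, 1.28], 120]
    - [[0.0337, -0.0074, 0.0005], [0, 0, 1.28], 120]
    - [[0.0337, -0.0074, 0.0005], [0, 0, 1.28], 120]
    - [[0.0337, -0.0074, 0.0005], [0, 0, 1.28], 120]
    - [[0, 0, 0], [0, 0, 0], 120]
    - [[0, 0, 0], [0, 0, 0], 120]

```text
time_s: 24.23
tcp_pos: [0.5719, -0.1057, 0.3424]
eef_rot: [179.9, -0.0, -94.2]
contact_force: [0.6, 0.0, 0.2]
gripper_width: 0.0463
```

```bash
python3 - <<'E'
from h import *
show(); p,y=now(); go(p,y,[*F(-16.5,-194.5),.277],-94,3)
models('t5.png')
a=cv2.imread('pics/t5.png')[160:290,190:370]; cv2.imwrite('pics/t5z.png',cv2.resize(a,None,fx=4,fy=4,interpolation=2))
E
```

```text
24.2333 F [ -17.6 -196.9] z 0.3424 rpy [ 1.7991e+02 -2.0000e-02 -9.4210e+01] f [0.6 0.  0.2] w 0.0463
n=3 shift [-0.0008,-0.0002,0.0218] turn z -0.07
model [241.7 206.6] [0.6159 0.1261 0.03  ] F [51.5 28.7] 0.1547 0.0239 yaw -170.6
```

View pics/t5z.png

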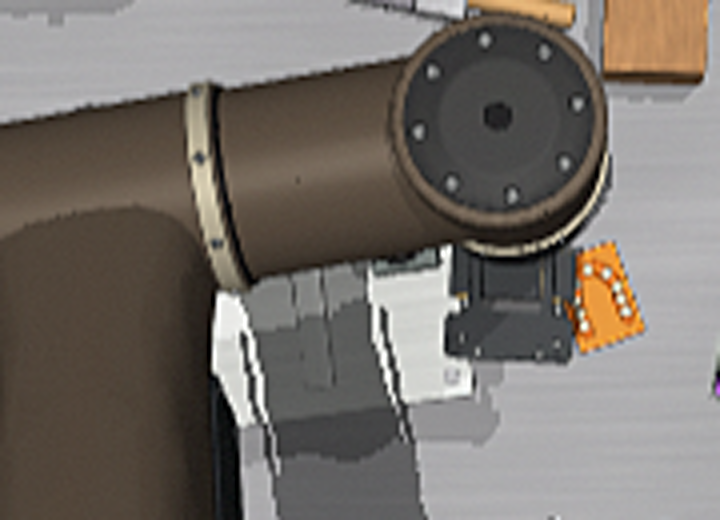

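The arm hides the row from above, so I check it in the scene camera before closing.

```bash
python3 - <<'E'
from h import *
cap('scene','s2.png')
a=cv2.imread('pics/s2.png')[150:320,290:480]; b=cv2.resize(a,None,fx=3.5,fy=3.5,interpolation=2)
# expected base-top corners of two models
for x0,x1 in ((40,110),(-30,40)):
    P=[[*F(x,y),.030] for x,y in ((x0,55),(x1,55),(x1,105),(x0,105))]
    q=((proj('scene',P)-[290,150]+.5)*3.5).astype(int); cv2.polylines(b,[q],True,(0,0,255),1)
cv2.imwrite('pics/s2z.png',b)
E
```

```text
(no output)
```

View pics/s2z.png

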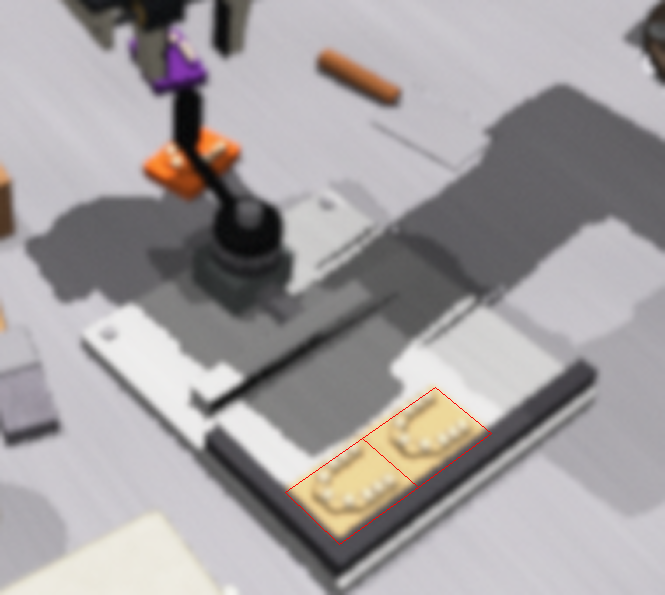

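Both models lie in the predicted outlines, tight in the corner, with the jaw open. Gripping the knob.

carry_out:
  plan:
    - [[-0.001, 0, 0.03], [0, 0, 0], 120]
    - [[0, 0, 0.025], [0, 0, 0], 120]
    - [[0, 0, 0.011], [0, 0, 0], 120]
    - [[0, 0, 0], [0, 0, 0], 120]
    - [[0, 0, 0], [0, 0, 0], 255]
    - [[0, 0, 0], [0, 0, 0], 255]
    - [[0, 0, 0], [0, 0, 0], 255]
    - [[0, 0, 0], [0, 0, 0], 255]
    - [[0, 0, 0], [0, 0, 0], 255]
    - [[0, 0, 0], [0, 0, 0], 255]
  grip_force: 40

```text
time_s: 25.17
tcp_pos: [0.5725, -0.1028, 0.2787]
eef_rot: [-179.9, 0.0, -94.0]
contact_force: [-0.5, -0.5, 4.0]
gripper_width: 0.0233
```

```bash
cat >> h.py <<'E'
def lev():
    s=r.get_state(); d=inF(s['tcp_pos'])-[0,-105]; R=rot(np.radians(s['eef_rot'][2]))
    f=R.T@s['contact_force'][:2]
    print(f"t {s['time_s']:.2f} angle {np.arctan2(-d[0],-d[1]):.3f} yawangle {np.radians(-83.7-s['eef_rot'][2]):.3f} R {np.hypot(*d):.1f} z {s['tcp_pos'][2]:.4f} ftool {f[0]:.1f},{-f[1]:.1f} fz {s['contact_force'][2]:.1f} w {s['gripper_width']:.4f} tilt {s['eef_rot'][:2].round(1)}")
E
python3 -c "
from h import *
lev()"
```

```text
t 25.17 angle 0.185 yawangle 0.180 R 90.6 z 0.2787 ftool 0.5,0.4 fz 4.0 w 0.0233 tilt [-179.9    0. ]
```

carry_out:
  plan:
    - [[-0.0006, 0.0108, 0], [0, 0, 6.88], 255]
    - [[-0.0006, 0.0108, 0], [0, 0, 6.88], 255]
    - [[-0.0006, 0.0108, 0], [0, 0, 6.88], 255]
    - [[-0.0006, 0.0108, 0], [0, 0, 6.88], 255]
    - [[-0.0006, 0.0108, 0], [0, 0, 6.88], 255]
    - [[0, 0, 0], [0, 0, 0], 255]

```text
time_s: 25.67
tcp_pos: [0.5223, -0.0831, 0.2788]
eef_rot: [-179.9, 0.2, -128.8]
contact_force: [4.3, -1.0, 1.3]
gripper_width: 0.0233
```

```bash
python3 -c "
from h import *
lev()"
```

```text
t 25.67 angle 0.789 yawangle 0.787 R 90.8 z 0.2788 ftool -1.9,-3.9 fz 1.3 w 0.0233 tilt [-179.9    0.2]
```

carry_out:
  plan:
    - [[-0.0004, 0.009, 0], [0, 0, 5.73], 255]
    - [[0, 0, 0], [0, 0, 0], 255]
    - [[-0.0001, -0.005, 0], [0, 0, -3.2], 255]
    - [[0, 0, -0.006], [0, 0, 0], 255]
    - [[0, 0, -0.005], [0, 0, 0], 255]
    - [[0, 0, 0], [0, 0, 0], 255]

```text
time_s: 26.17
tcp_pos: [0.5203, -0.0811, 0.2891]
eef_rot: [-180.0, 0.1, -130.7]
contact_force: [5.3, 3.2, -7.1]
gripper_width: 0.023
```

```bash
python3 -c "
from h import *
lev()"
```

```text
t 26.17 angle 0.820 yawangle 0.820 R 90.5 z 0.2891 ftool -5.9,-2.0 fz -7.1 w 0.0230 tilt [-1.8e+02  1.0e-01]
```

carry_out:
  plan:
    - [[-0.0007, -0.0108, 0], [0, 0, -6.88], 255]
    - [[-0.0007, -0.0108, 0], [0, 0, -6.88], 255]
    - [[-0.0007, -0.0108, 0], [0, 0, -6.88], 255]
    - [[-0.0007, -0.0108, 0], [0, 0, -6.88], 255]
    - [[-0.0007, -0.0108, 0], [0, 0, -6.88], 255]
    - [[-0.0007, -0.0108, 0], [0, 0, -6.88], 255]
    - [[-0.0007, -0.0108, 0], [0, 0, -6.88], 255]
    - [[-0.0007, -0.0108, 0], [0, 0, -6.88], 255]
    - [[-0.0007, -0.0108, 0], [0, 0, -6.88], 255]
    - [[-0.0007, -0.0108, 0], [0, 0, -6.88], 255]
    - [[-0.0007, -0.0108, 0], [0, 0, -6.88], 255]
    - [[-0.0007, -0.0108, 0], [0, 0, -6.88], 255]

```text
time_s: 27.17
tcp_pos: [0.6386, -0.0803, 0.287]
eef_rot: [179.9, 0.1, -47.8]
contact_force: [2.6, -0.8, -5.5]
gripper_width: 0.0233
```

carry_out:
  plan:
    - [[-0.0007, -0.0108, 0], [0, 0, -6.88], 255]
    - [[0, 0, 0], [0, 0, 0], 255]
    - [[0, 0, 0], [0, 0, 0], 255]

```text
time_s: 27.42
tcp_pos: [0.6459, -0.0726, 0.2872]
eef_rot: [179.9, 0.1, -41.4]
contact_force: [3.0, -1.7, -6.5]
gripper_width: 0.0232
```

```bash
python3 -c "
from h import *
lev()"
```

```text
t 27.42 angle -0.726 yawangle -0.738 R 89.7 z 0.2872 ftool 3.4,-0.7 fz -6.5 w 0.0232 tilt [1.799e+02 1.000e-01]
```

carry_out:
  plan:
    - [[0, -0.001, 0.004], [0, 0, -0.4], 255]
    - [[0, 0, 0.005], [0, 0, 0], 255]
    - [[0, 0, 0], [0, 0, 0], 255]

```text
time_s: 27.67
tcp_pos: [0.6462, -0.0722, 0.2792]
eef_rot: [180.0, -0.0, -41.1]
contact_force: [1.5, -1.5, -2.5]
gripper_width: 0.0236
```

```bash
python3 -c "
from h import *
lev()"
```

```text
t 27.67 angle -0.732 yawangle -0.743 R 89.7 z 0.2792 ftool 2.1,0.1 fz -2.5 w 0.0236 tilt [180.  -0.]
```

carry_out:
  plan:
    - [[-0.0006, 0.0108, 0.0005], [0, 0, 6.88], 255]
    - [[-0.0006, 0.0108, 0], [0, 0, 6.88], 255]
    - [[-0.0006, 0.0108, 0], [0, 0, 6.88], 255]
    - [[-0.0006, 0.0108, 0], [0, 0, 6.88], 255]
    - [[-0.0006, 0.0108, 0], [0, 0, 6.88], 255]
    - [[-0.0006, 0.0108, 0], [0, 0, 6.88], 255]
    - [[-0.0006, 0.0108, 0], [0, 0, 6.88], 255]
    - [[-0.0006, 0.0108, 0], [0, 0, 6.88], 255]
    - [[-0.0006, 0.0108, 0], [0, 0, 6.88], 255]
    - [[-0.0006, 0.0108, 0], [0, 0, 6.88], 255]
    - [[-0.0006, 0.0108, 0], [0, 0, 6.88], 255]
    - [[-0.0006, 0.0108, 0], [0, 0, 6.88], 255]

```text
time_s: 28.67
tcp_pos: [0.5286, -0.0875, 0.2793]
eef_rot: [-179.9, 0.1, -124.0]
contact_force: [8.6, 3.1, -10.4]
gripper_width: 0.0231
```

carry_out:
  plan:
    - [[-0.0006, 0.0108, 0], [0, 0, 6.88], 255]
    - [[0, 0, 0], [0, 0, 0], 255]
    - [[0, 0, 0], [0, 0, 0], 255]

```text
time_s: 28.92
tcp_pos: [0.5202, -0.0809, 0.2798]
eef_rot: [-179.9, 0.1, -130.6]
contact_force: [4.0, 0.9, -3.4]
gripper_width: 0.0231
```

```bash
python3 -c "
from h import *
lev()"
```

```text
t 28.92 angle 0.823 yawangle 0.818 R 90.5 z 0.2798 ftool -3.3,-2.5 fz -3.4 w 0.0231 tilt [-1.799e+02  1.000e-01]
```

carry_out:
  plan:
    - [[-0.0003, 0.006, 0.0005], [0, 0, 3.82], 255]
    - [[0, 0, 0], [0, 0, 0], 255]
    - [[0, 0, 0], [0, 0, 0], 255]

```text
time_s: 29.17
tcp_pos: [0.5162, -0.0772, 0.2794]
eef_rot: [-179.9, 0.1, -134.2]
contact_force: [4.3, 0.6, -0.2]
gripper_width: 0.0236
```

```bash
python3 - <<'E'
from h import *
lev()
cap('scene','s3.png')
a=cv2.imread('pics/s3.png')[150:320,290:480]; b=cv2.resize(a,None,fx=3.5,fy=3.5,interpolation=2)
for sp in (0.7,2.25):   # predicted jaw face top line
    P=[[*F(x,-25+25*sp),.037] for x in (-105,105)]
    q=((proj('scene',P)-[290,150]+.5)*3.5).astype(int); cv2.polylines(b,[q],False,(0,0,255),1)
cv2.imwrite('pics/s3z.png',b)
E
```

```text
t 29.17 angle 0.882 yawangle 0.882 R 90.4 z 0.2794 ftool -3.4,-2.7 fz -0.2 w 0.0236 tilt [-1.799e+02  1.000e-01]
```

View pics/s3z.png

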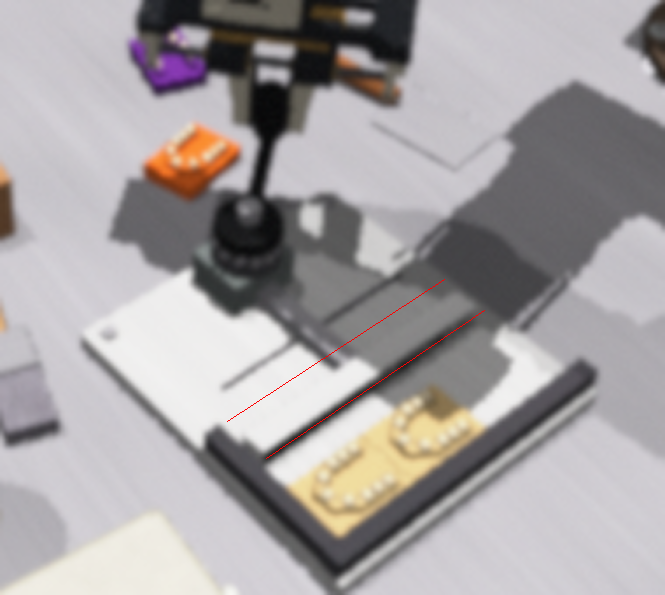

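The jaw face sits on the line predicted for a spindle angle of 2.25, and the models are in place. On to the third stroke: lift and swing back.

carry_out:
  plan:
    - [[-0.0001, -0.005, 0], [0, 0, -3.2], 255]
    - [[0, 0, -0.006], [0, 0, 0], 255]
    - [[0, 0, -0.006], [0, 0, 0], 255]
    - [[0, 0, 0], [0, 0, 0], 255]

```text
time_s: 29.55
tcp_pos: [0.5198, -0.0806, 0.2911]
eef_rot: [-180.0, 0.1, -131.1]
contact_force: [5.4, 1.7, -6.4]
gripper_width: 0.0234
```

carry_out:
  plan:
    - [[-0.0007, -0.0108, 0], [0, 0, -6.88], 255]
    - [[-0.0007, -0.0108, 0], [0, 0, -6.88], 255]
    - [[-0.0007, -0.0108, 0], [0, 0, -6.88], 255]
    - [[-0.0007, -0.0108, 0], [0, 0, -6.88], 255]
    - [[-0.0007, -0.0108, 0], [0, 0, -6.88], 255]
    - [[-0.0007, -0.0108, 0], [0, 0, -6.88], 255]
    - [[-0.0007, -0.0108, 0], [0, 0, -6.88], 255]
    - [[-0.0007, -0.0108, 0], [0, 0, -6.88], 255]
    - [[-0.0007, -0.0108, 0], [0, 0, -6.88], 255]
    - [[-0.0007, -0.0108, 0], [0, 0, -6.88], 255]
    - [[-0.0007, -0.0108, 0], [0, 0, -6.88], 255]
    - [[-0.0007, -0.0108, 0], [0, 0, -6.88], 255]

```text
time_s: 30.55
tcp_pos: [0.6383, -0.0804, 0.2893]
eef_rot: [179.9, 0.1, -48.2]
contact_force: [2.8, -2.1, -6.1]
gripper_width: 0.0232
```

carry_out:
  plan:
    - [[-0.0007, -0.0108, 0], [0, 0, -6.88], 255]
    - [[0, 0, 0], [0, 0, 0], 255]
    - [[0, 0, 0], [0, 0, 0], 255]

```text
time_s: 30.8
tcp_pos: [0.6457, -0.0726, 0.2893]
eef_rot: [179.9, 0.1, -41.8]
contact_force: [3.3, -3.9, -6.1]
gripper_width: 0.0232
```

```bash
python3 -c "
from h import *
lev()"
```

```text
t 30.80 angle -0.725 yawangle -0.732 R 89.6 z 0.2893 ftool 5.1,0.7 fz -6.1 w 0.0232 tilt [1.799e+02 1.000e-01]
```

carry_out:
  plan:
    - [[0, -0.001, 0.005], [0, 0, -0.5], 255]
    - [[0, 0, 0.0055], [0, 0, 0], 255]
    - [[0, 0, 0], [0, 0, 0], 255]

```text
time_s: 31.05
tcp_pos: [0.6462, -0.0721, 0.2793]
eef_rot: [179.9, 0.0, -41.3]
contact_force: [1.7, -3.2, -3.9]
gripper_width: 0.0232
```

```bash
python3 -c "
from h import *
lev()"
```

```text
t 31.05 angle -0.733 yawangle -0.740 R 89.6 z 0.2793 ftool 3.4,1.3 fz -3.9 w 0.0232 tilt [179.9   0. ]
```

carry_out:
  plan:
    - [[-0.0006, 0.0108, 0.001], [0, 0, 6.88], 255]
    - [[-0.0006, 0.0108, 0], [0, 0, 6.88], 255]
    - [[-0.0006, 0.0108, 0], [0, 0, 6.88], 255]
    - [[-0.0006, 0.0108, 0], [0, 0, 6.88], 255]
    - [[-0.0006, 0.0108, 0], [0, 0, 6.88], 255]
    - [[-0.0006, 0.0108, 0], [0, 0, 6.88], 255]
    - [[-0.0006, 0.0108, 0], [0, 0, 6.88], 255]
    - [[0, 0, 0], [0, 0, 0], 255]

```text
time_s: 31.72
tcp_pos: [0.5784, -0.1027, 0.2793]
eef_rot: [-180.0, 0.1, -89.8]
contact_force: [4.0, -0.3, -6.5]
gripper_width: 0.0229
```

```bash
python3 -c "
from h import *
lev()"
```

```text
t 31.72 angle 0.120 yawangle 0.106 R 90.2 z 0.2793 ftool 0.3,-4.0 fz -6.5 w 0.0229 tilt [-1.8e+02  1.0e-01]
```

carry_out:
  plan:
    - [[-0.0002, 0.0054, 0], [0, 0, 3.44], 255]
    - [[-0.0002, 0.0054, 0], [0, 0, 3.44], 255]
    - [[0, 0.0025, 0], [0, 0, 1.6], 255]
    - [[0, 0, 0], [0, 0, 0], 255]

```text
time_s: 32.05
tcp_pos: [0.5667, -0.1017, 0.2793]
eef_rot: [-180.0, 0.0, -97.7]
contact_force: [2.9, -1.9, -4.9]
gripper_width: 0.0236
```

```bash
python3 -c "
from h import *
lev()"
```

```text
t 32.05 angle 0.251 yawangle 0.245 R 90.1 z 0.2793 ftool 1.5,-3.2 fz -4.9 w 0.0236 tilt [-180.    0.]
```

carry_out:
  plan:
    - [[0, 0.0025, 0.0005], [0, 0, 1.6], 255]
    - [[0, 0.0025, 0], [0, 0, 1.6], 255]
    - [[0, 0, 0], [0, 0, 0], 255]

```text
time_s: 32.3
tcp_pos: [0.562, -0.1009, 0.2791]
eef_rot: [-180.0, -0.0, -100.9]
contact_force: [2.2, -2.6, -1.4]
gripper_width: 0.0234
```

```bash
python3 -c "
from h import *
lev()"
```

```text
t 32.30 angle 0.303 yawangle 0.300 R 90.2 z 0.2791 ftool 2.1,-2.6 fz -1.4 w 0.0234 tilt [-180.   -0.]
```

carry_out:
  plan:
    - [[0, 0.002, 0], [0, 0, 1.2], 255]
    - [[0, 0.002, 0], [0, 0, 1.2], 255]
    - [[0, 0, 0], [0, 0, 0], 255]

```text
time_s: 32.55
tcp_pos: [0.5579, -0.1001, 0.2791]
eef_rot: [-179.9, 0.0, -103.5]
contact_force: [3.0, -3.6, 1.0]
gripper_width: 0.0232
```

```bash
python3 -c "
from h import *
lev()"
```

```text
t 32.55 angle 0.350 yawangle 0.345 R 90.2 z 0.2791 ftool 2.8,-3.8 fz 1.0 w 0.0232 tilt [-179.9    0. ]
```

carry_out:
  plan:
    - [[0, 0.002, 0], [0, 0, 1.2], 255]
    - [[-0.0003, 0.002, 0], [0, 0, 1.2], 255]
    - [[0, 0, 0], [0, 0, 0], 255]

```text
time_s: 32.8
tcp_pos: [0.5545, -0.099, 0.2792]
eef_rot: [-179.9, -0.0, -105.8]
contact_force: [4.2, -5.0, -0.1]
gripper_width: 0.0232
```

```bash
python3 -c "
from h import *
lev()"
```

```text
t 32.80 angle 0.389 yawangle 0.387 R 90.0 z 0.2792 ftool 3.7,-5.4 fz -0.1 w 0.0232 tilt [-179.9   -0. ]
```

carry_out:
  plan:
    - [[0, 0.002, 0], [0, 0, 1.2], 255]
    - [[-0.0003, 0.002, 0], [0, 0, 1.2], 255]
    - [[0, 0, 0], [0, 0, 0], 255]

```text
time_s: 33.05
tcp_pos: [0.5512, -0.0978, 0.2793]
eef_rot: [-179.8, -0.0, -108.2]
contact_force: [6.8, -7.8, -2.3]
gripper_width: 0.0239
```

```bash
python3 - <<'E'
from h import *
lev()
cap('scene','s4.png')
a=cv2.imread('pics/s4.png')[150:320,290:480]; b=cv2.resize(a,None,fx=3.5,fy=3.5,interpolation=2)
P=[[*F(x,55),.037] for x in (-105,105)]
q=((proj('scene',P)-[290,150]+.5)*3.5).astype(int); cv2.polylines(b,[q],False,(0,0,255),1)
cv2.imwrite('pics/s4z.png',b)
E
```

```text
t 33.05 angle 0.428 yawangle 0.428 R 89.8 z 0.2793 ftool 5.2,-8.9 fz -2.3 w 0.0239 tilt [-179.8   -0. ]
```

View pics/s4z.png

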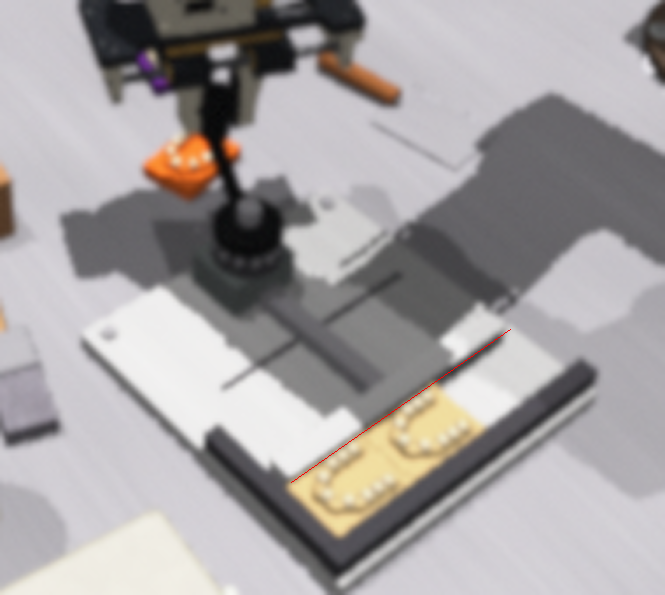

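carry_out:
  plan:
    - [[-0.0003, 0.002, 0], [0, 0, 1.2], 255]
    - [[-0.0003, 0.002, 0], [0, 0, 1.2], 255]
    - [[0, 0, 0], [0, 0, 0], 255]

```text
time_s: 33.35
tcp_pos: [0.548, -0.0963, 0.2794]
eef_rot: [-179.8, -0.0, -110.6]
contact_force: [9.4, -12.0, -4.1]
gripper_width: 0.0233
```

```bash
python3 -c "
from h import *
lev()"
```

```text
t 33.35 angle 0.467 yawangle 0.470 R 89.5 z 0.2794 ftool 7.9,-13.0 fz -4.1 w 0.0233 tilt [-179.8   -0. ]
```

carry_out:
  plan:
    - [[-0.0003, 0.002, 0], [0, 0, 1.2], 255]
    - [[-0.0003, 0.002, 0], [0, 0, 1.2], 255]
    - [[0, 0, 0], [0, 0, 0], 255]

```text
time_s: 33.6
tcp_pos: [0.5432, -0.0939, 0.2794]
eef_rot: [-179.9, -0.0, -113.1]
contact_force: [-0.2, -3.0, 7.1]
gripper_width: 0.023
```

```bash
python3 -c "
from h import *
lev()"
```

```text
t 33.60 angle 0.528 yawangle 0.513 R 89.1 z 0.2794 ftool 2.8,-1.0 fz 7.1 w 0.0230 tilt [-179.9   -0. ]
```

carry_out:
  plan:
    - [[0, 0, 0], [0, 0, 0], 150]
    - [[0, 0, 0], [0, 0, 0], 150]
    - [[0, 0, 0], [0, 0, 0], 150]
    - [[0, 0, 0], [0, 0, 0], 150]

```text
time_s: 33.93
tcp_pos: [0.5427, -0.0933, 0.2783]
eef_rot: [179.9, -0.0, -113.0]
contact_force: [0.3, -0.1, -0.1]
gripper_width: 0.0352
```

```bash
python3 - <<'E'
from h import *
lev()
cap('scene','s5.png')
a=cv2.imread('pics/s5.png')[140:250,310:430]; b=cv2.resize(a,None,fx=6,fy=5,interpolation=2)
for ang in (.25,.51,.77):
    for z in (.091,.135):
        q=((proj('scene',[[*F(-90*np.sin(ang),-105-90*np.cos(ang)),z]])[0]-[310,140]+.5)*[6,5]).astype(int); cv2.circle(b,tuple(int(v) for v in q),4,(0,0,255),1)
cv2.imwrite('pics/s5z.png',b)
E
```

```text
t 33.93 angle 0.535 yawangle 0.512 R 88.7 z 0.2783 ftool 0.0,-0.4 fz -0.1 w 0.0352 tilt [179.9  -0. ]
```

View pics/s5z.png

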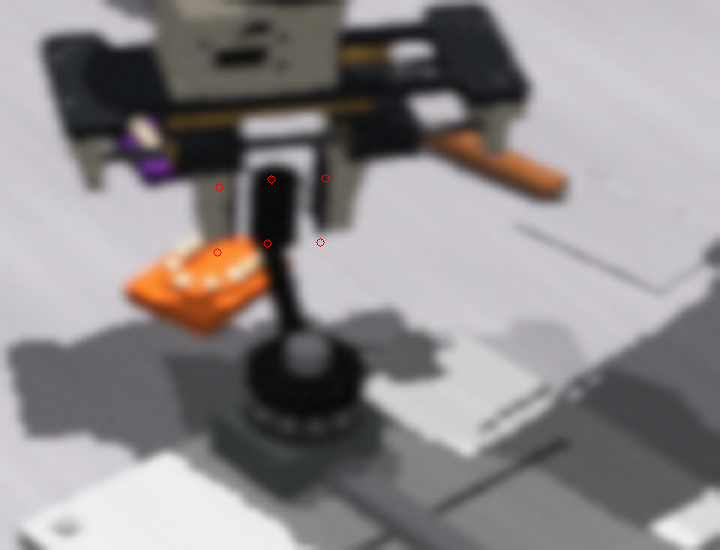

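The knob stands at about (272,210), lever angle about 0.52, midway between two homes (crest to crest): the teeth climbed under load. I lift, swing back to the 0.25 home, drop, and finish tightening while pressing down.

carry_out:
  plan:
    - [[0, 0, 0], [0, 0, 0], 255]
    - [[0, 0, 0], [0, 0, 0], 255]
    - [[0, 0, 0], [0, 0, 0], 255]
    - [[0, 0, 0], [0, 0, 0], 255]
    - [[0, 0, -0.005], [0, 0, 0], 255]
    - [[-0.0006, -0.0108, 0], [0, 0, -6.88], 255]
    - [[-0.0006, -0.0108, 0], [0, 0, -6.88], 255]
    - [[0, -0.0025, 0], [0, 0, -1.6], 255]
    - [[0, 0, 0], [0, 0, 0], 255]
  grip_force: 50

```text
time_s: 34.73
tcp_pos: [0.566, -0.1011, 0.2828]
eef_rot: [179.8, -0.1, -97.6]
contact_force: [-2.7, -6.4, -6.0]
gripper_width: 0.0233
```

```bash
python3 -c "
from h import *
lev()"
```

```text
t 34.73 angle 0.259 yawangle 0.242 R 89.7 z 0.2828 ftool 6.7,1.8 fz -6.0 w 0.0233 tilt [ 1.798e+02 -1.000e-01]
```

carry_out:
  plan:
    - [[0, 0, 0.004], [0, 0, 0], 255]
    - [[0, 0, 0], [0, 0, 0], 150]
    - [[0, 0, 0], [0, 0, 0], 150]
    - [[0, 0, 0], [0, 0, 0], 150]
    - [[0, 0, 0], [0, 0, 0], 255]
    - [[0, 0, 0], [0, 0, 0], 255]
    - [[0, 0, 0], [0, 0, 0], 255]
    - [[0, 0, 0], [0, 0, 0], 255]

```text
time_s: 35.4
tcp_pos: [0.5665, -0.0999, 0.2801]
eef_rot: [-179.9, 0.0, -97.7]
contact_force: [0.1, 0.3, 1.3]
gripper_width: 0.0229
```

```bash
python3 -c "
from h import *
lev()"
```

```text
t 35.40 angle 0.255 yawangle 0.244 R 88.3 z 0.2801 ftool -0.3,-0.0 fz 1.3 w 0.0229 tilt [-179.9    0. ]
```

carry_out:
  plan:
    - [[0, 0.0025, 0.001], [0, 0, 1.6], 255]
    - [[0, 0.0025, 0.001], [0, 0, 1.6], 255]
    - [[0, 0, 0.0005], [0, 0, 0], 255]
    - [[0, 0, 0], [0, 0, 0], 255]

```text
time_s: 35.73
tcp_pos: [0.5623, -0.0994, 0.2796]
eef_rot: [-179.8, -0.0, -100.8]
contact_force: [-0.7, -1.8, 13.5]
gripper_width: 0.0228
```

```bash
python3 -c "
from h import *
lev()"
```

```text
t 35.73 angle 0.303 yawangle 0.298 R 88.6 z 0.2796 ftool 1.9,0.4 fz 13.5 w 0.0228 tilt [-179.8   -0. ]
```

carry_out:
  plan:
    - [[0, 0.002, 0], [0, 0, 1.2], 255]
    - [[0, 0.001, 0], [0, 0, 0.6], 255]
    - [[0, 0, 0], [0, 0, 0], 255]

```text
time_s: 35.98
tcp_pos: [0.5595, -0.0988, 0.2797]
eef_rot: [-179.7, 0.0, -102.6]
contact_force: [-1.1, -1.3, 12.7]
gripper_width: 0.0232
```

```bash
python3 -c "
from h import *
lev()"
```

```text
t 35.98 angle 0.335 yawangle 0.330 R 88.6 z 0.2797 ftool 1.5,0.8 fz 12.7 w 0.0232 tilt [-179.7    0. ]
```

carry_out:
  plan:
    - [[0, 0.001, 0], [0, 0, 0.6], 255]
    - [[0, 0.001, 0], [0, 0, 0.6], 255]
    - [[0, 0, 0], [0, 0, 0], 255]

```text
time_s: 36.23
tcp_pos: [0.5577, -0.0984, 0.2797]
eef_rot: [-179.7, 0.0, -103.8]
contact_force: [-1.2, -1.2, 12.6]
gripper_width: 0.0231
```

```bash
python3 -c "
from h import *
lev()"
```

```text
t 36.23 angle 0.357 yawangle 0.351 R 88.6 z 0.2797 ftool 1.5,0.9 fz 12.6 w 0.0231 tilt [-179.7    0. ]
```

```bash
cat >> h.py <<'E'
def hub(names):
    u=proj('scene',[[*F(0,-105),.085]])[0].round().astype(int)
    for n in names:
        g=cv2.cvtColor(cv2.imread('pics/'+n),cv2.COLOR_BGR2GRAY)[u[1]-16:u[1]+16,u[0]-16:u[0]+16]
        b=cv2.resize(g,None,fx=8,fy=8,interpolation=2).astype(float)
        c=b[:, 96:160]  # central columns
        k=(g[8:24,8:24].astype(float)-60).clip(0); ys,xs=np.mgrid[8:24,8:24]
        print(n,'cap centroid',((k*xs).sum()/k.sum()).round(2),((k*ys).sum()/k.sum()).round(2))
        yield b
E
python3 - <<'E'
from h import *
cap('scene','s6.png')
L=['scene0.png','s2.png','s3.png','s4.png','s5.png','s6.png']
bs=list(hub(L)); cv2.imwrite('pics/hub.png',np.vstack([np.hstack(bs[:3]),np.hstack(bs[3:])]))
E
```

```text
scene0.png cap centroid 17.21 10.26
s2.png cap centroid 19.14 9.79
s3.png cap centroid 16.62 10.78
s4.png cap centroid 16.74 10.65
s5.png cap centroid 16.41 10.5
s6.png cap centroid 16.96 10.68[ WARN:0@1.923] global loadsave.cpp:1063 imwrite_ Unsupported depth image for selected encoder is fallbacked to CV_8U.
```

View pics/hub.png

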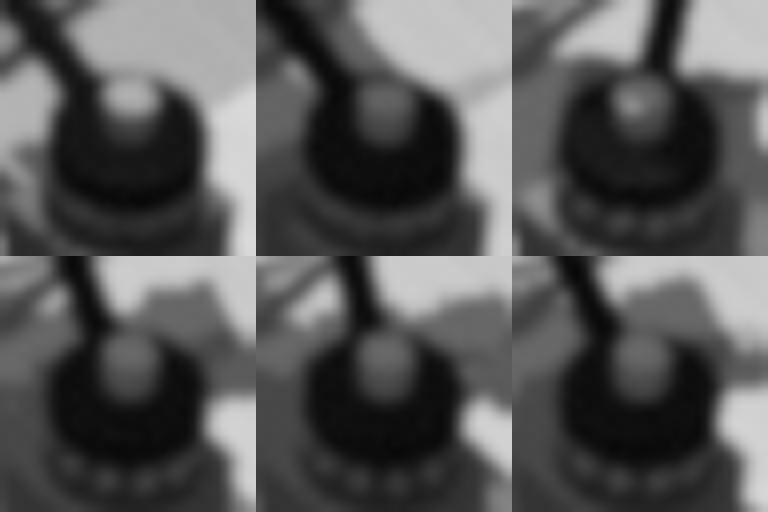

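```bash
python3 - <<'E' 2>/dev/null
from h import *
K,R,t=cam('scene')
a=proj('scene',[[*F(0,-105),.085],[*F(0,-105),.090]]); print('5mm =',(a[1]-a[0]).round(2),'px')
for b,n in zip(hub(['scene0.png','s1.png','s2.png','s3.png','s4.png','s5.png','s6.png']),range(9)):
    # lower edge of black disc per column: first row after centre exceeding 40 / 50
    c=b[:,112:152].mean(1); 
    print([ (np.argmax(c[170:]>th)+170)/8 for th in (30,40,50)],'bottom band',c[196:250:6].astype(int))
    rowc=b[150:156].mean(0); print('   left/right', [(np.argmax(rowc<th)/8, (255-np.argmax(rowc[::-1]<th))/8) for th in (40,)])
E
```

```text
5mm = [ 0.1  -1.44] px
scene0.png cap centroid 17.21 10.26
[np.float64(26.625), np.float64(27.5), np.float64(21.25)] bottom band [11 10 19 32 41 43 39 32 28]
   left/right [(np.float64(6.625), np.float64(24.375))]
s1.png cap centroid 14.07 17.25
[np.float64(21.25), np.float64(21.25), np.float64(21.25)] bottom band [108 107 107 107 107 107 106 106 107]
   left/right [(np.float64(0.0), np.float64(31.875))]
s2.png cap centroid 19.14 9.79
[np.float64(26.375), np.float64(27.0), np.float64(27.75)] bottom band [10 13 23 37 48 50 45 37 33]
   left/right [(np.float64(6.125), np.float64(24.5))]
s3.png cap centroid 16.62 10.78
[np.float64(21.75), np.float64(26.625), np.float64(27.25)] bottom band [12 16 28 43 53 53 47 39 34]
   left/right [(np.float64(6.25), np.float64(25.5))]
s4.png cap centroid 16.74 10.65
[np.float64(26.5), np.float64(27.125), np.float64(21.25)] bottom band [10 13 23 35 45 49 46 38 34]
   left/right [(np.float64(6.125), np.float64(24.5))]
s5.png cap centroid 16.41 10.5
[np.float64(26.75), np.float64(27.625), np.float64(21.25)] bottom band [10 12 19 30 39 43 42 37 33]
   left/right [(np.float64(6.25), np.float64(24.75))]
s6.png cap centroid 16.96 10.68
[np.float64(26.5), np.float64(27.0), np.float64(27.875)] bottom band [11 14 23 36 46 51 46 39 34]
   left/right [(np.float64(6.125), np.float64(24.5))]
```

```bash
python3 - <<'E' 2>/dev/null
from h import *
for b in hub(['scene0.png','s2.png','s3.png','s4.png','s5.png','s6.png']):
    c=b[:,116:144].mean(1); print('cap col',c[64:176:6].astype(int))
    d=b[:,60:72].mean(1); print('   left col',d[64:130:5].astype(int), 'low',d[170:230:5].astype(int))
    d=b[:,184:196].mean(1); print('   right col',d[64:130:5].astype(int),'low',d[170:230:5].astype(int))
E
```

```text
scene0.png cap centroid 17.21 10.26
cap col [167 155 149 157 168 173 168 156 129  97  73  62  53  42  31  24  22  23
  24]
   left col [25 25 29 37 47 57 62 59 53 43 34 28 25 23] low [16 17 20 25 33 39 45 46 45 40 35 34]
   right col [178 178 176 171 161 148 124 100  77  56  45  35  31  27] low [21 21 23 25 31 38 44 46 45 42 38 35]
s2.png cap centroid 19.14 9.79
cap col [118  95  79  78  87  96  97  93  87  78  71  67  59  45  29  18  14  13
  13]
   left col [13 16 22 31 39 43 42 38 30 23 18 16 15 14] low [16 19 24 30 39 46 51 52 51 46 40 38]
   right col [197 197 195 188 173 154 123  96  70  49  39  29  23  20] low [19 19 21 25 32 39 46 49 47 44 41 37]
s3.png cap centroid 16.62 10.78
cap col [ 67  59  68  84  98 108 115 117 104  85  73  66  54  39  29  26  26  28
  29]
   left col [97 81 76 70 64 57 45 36 30 27 26 26 26 26] low [19 20 24 27 34 41 49 54 53 48 42 40]
   right col [178 151 123  91  69  57  46  37  29  23  21  17  15  14] low [14 16 21 25 34 43 48 50 50 46 42 40]
s4.png cap centroid 16.74 10.65
cap col [101  85  83  91  98 102 101  98  89  80  74  70  61  46  30  19  1
[... 195 characters left out ...]
26 34 41 48 51 50 47 44 41]
s5.png cap centroid 16.41 10.5
cap col [ 64  64  73  86  97 102 101  97  89  81  74  70  62  47  31  20  13  13
  14]
   left col [124 110 105  96  85  74  57  43  30  21  18  15  14  14] low [18 20 24 29 37 44 51 55 55 49 42 39]
   right col [105 103 103 100  93  84  67  51  36  26  23  20  17  15] low [18 18 19 22 28 34 38 41 43 43 41 40]
s6.png cap centroid 16.96 10.68
cap col [ 96  91  89  93  99 102 101  97  90  81  74  70  62  47  30  18  13  13
  14]
   left col [58 68 73 78 77 72 60 47 34 24 20 17 16 14] low [13 15 20 27 37 44 53 57 56 51 45 41]
   right col [104 100  96  87  74  62  48  39  30  23  19  17  15  15] low [19 19 20 23 31 38 45 49 49 48 44 40]
```

carry_out:
  plan:
    - [[0, -0.003, -0.004], [0, 0, -1.9], 255]
    - [[0, 0, -0.005], [0, 0, 0], 255]
    - [[0, 0, -0.004], [0, 0, 0], 255]
    - [[0, 0, 0], [0, 0, 0], 255]

```text
time_s: 36.62
tcp_pos: [0.5595, -0.0986, 0.2905]
eef_rot: [-180.0, 0.0, -102.0]
contact_force: [2.4, 3.1, -5.6]
gripper_width: 0.0229
```

```bash
python3 - <<'E' 2>/dev/null
from h import *
lev(); cap('scene','s7.png')
for b in hub(['s6.png','s7.png']):
    c=b[:,116:144].mean(1); print('cap col',c[64:176:6].astype(int))
    d=b[:,60:72].mean(1); print('   left low',d[140:240:5].astype(int))
E
```

```text
t 36.62 angle 0.336 yawangle 0.320 R 88.4 z 0.2905 ftool -3.6,-1.7 fz -5.6 w 0.0229 tilt [-180.    0.]
s6.png cap centroid 16.96 10.68
cap col [ 96  91  89  93  99 102 101  97  90  81  74  70  62  47  30  18  13  13
  14]
   left low [14 16 15 14 14 14 13 15 20 27 37 44 53 57 56 51 45 41 42 47]
s7.png cap centroid 15.97 9.78
cap col [ 98 101 101  97  90  81  73  69  60  45  29  19  14  13  14  15  12  10
  11]
   left low [14 15 17 20 28 40 49 59 64 66 65 62 63 62 58 50 43 40 41 45]
```

```bash
python3 - <<'E'
from h import *
a=cv2.imread('pics/s7.png')[205:320,330:470]; b=cv2.resize(a,None,fx=5,fy=5,interpolation=2)
for x0,x1 in ((40,110),(-30,40)):
    P=[[*F(x,y),.030] for x,y in ((x0,55),(x1,55),(x1,105),(x0,105))]
    q=((proj('scene',P)-[330,205]+.5)*5).astype(int); cv2.polylines(b,[q],True,(0,0,255),1)
P=[[*F(x,55),.037] for x in (-105,105)]; q=((proj('scene',P)-[330,205]+.5)*5).astype(int); cv2.polylines(b,[q],False,(255,0,0),1)
cv2.imwrite('pics/s7z.png',b)
E
```

```text
(no output)
```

View pics/s7z.png

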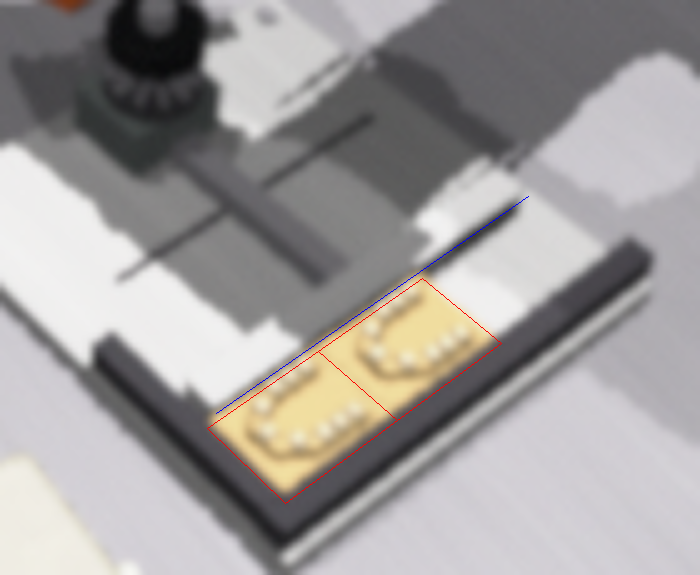

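```bash
cat >> h.py <<'E'
def jaw(n):
    g=cv2.cvtColor(cv2.imread('pics/'+n),cv2.COLOR_BGR2GRAY).astype(np.float32); out=[]
    ys=np.arange(20,75,.25)
    for x in np.arange(-98,-70,3.):
        q=proj('scene',[[*F(x,y),.037] for y in ys]).astype(np.float32)
        v=cv2.remap(g,q[:,:1],q[:,1:],cv2.INTER_CUBIC).ravel(); d=np.gradient(cv2.GaussianBlur(v[:,None],(1,9),0).ravel()); i=np.argmin(d); out.append(ys[i])
    print(n,'jaw face y',np.round(np.median(out),2),'spread',np.ptp(out),'-> spindle',round((np.median(out)+25)/25,2))
E
python3 - <<'E'
from h import *
for n in ('s3.png','s4.png','s5.png','s6.png','s7.png'): jaw(n)
E
```

```text
s3.png jaw face y 25.62 spread 3.5 -> spindle 2.02
s4.png jaw face y 52.12 spread 2.25 -> spindle 3.08
s5.png jaw face y 51.75 spread 2.75 -> spindle 3.07
s6.png jaw face y 51.62 spread 2.75 -> spindle 3.06
s7.png jaw face y 52.38 spread 2.5 -> spindle 3.1
```

carry_out:
  plan:
    - [[0, -0.002, 0.005], [0, 0, -1.3], 255]
    - [[0, 0, 0.005], [0, 0, 0], 255]
    - [[0, 0, 0.0025], [0, 0, 0], 255]
    - [[0, 0, 0], [0, 0, 0], 255]

```text
time_s: 37.0
tcp_pos: [0.5624, -0.0997, 0.2794]
eef_rot: [-179.8, -0.1, -100.6]
contact_force: [-0.8, 2.6, 11.9]
gripper_width: 0.0234
```

```bash
python3 - <<'E' 2>/dev/null
from h import *
lev(); cap('scene','s8.png'); jaw('s8.png')
for b in hub(['s6.png','s8.png']):
    c=b[:,116:144].mean(1); print('cap col',c[64:176:6].astype(int))
E
```

```text
t 37.00 angle 0.301 yawangle 0.295 R 88.9 z 0.2794 ftool -2.4,1.2 fz 11.9 w 0.0234 tilt [-1.798e+02 -1.000e-01]
s8.png jaw face y 52.25 spread 2.0 -> spindle 3.09
s6.png cap centroid 16.96 10.68
cap col [ 96  91  89  93  99 102 101  97  90  81  74  70  62  47  30  18  13  13
  14]
s8.png cap centroid 16.88 10.69
cap col [ 98  92  89  94  99 102 102  98  90  82  74  70  62  47  30  19  14  14
  15]
```

carry_out:
  plan:
    - [[0, 0.003, 0], [0, 0, 1.9], 255]
    - [[0, 0.003, 0], [0, 0, 1.9], 255]
    - [[0, 0, 0], [0, 0, 0], 255]

```text
time_s: 37.3
tcp_pos: [0.5566, -0.0983, 0.2796]
eef_rot: [-179.7, 0.0, -104.5]
contact_force: [1.9, 1.4, 8.4]
gripper_width: 0.0229
```

```bash
python3 - <<'E' 2>/dev/null
from h import *
lev()
E
```

```text
t 37.30 angle 0.369 yawangle 0.363 R 88.8 z 0.2796 ftool -1.8,-1.5 fz 8.4 w 0.0229 tilt [-179.7    0. ]
```

carry_out:
  plan:
    - [[0, 0.002, 0], [0, 0, 1.3], 255]
    - [[0, 0.002, 0], [0, 0, 1.3], 255]
    - [[0, 0, 0], [0, 0, 0], 255]

```text
time_s: 37.55
tcp_pos: [0.5533, -0.0973, 0.2797]
eef_rot: [-179.7, 0.0, -107.0]
contact_force: [3.1, 1.3, 7.8]
gripper_width: 0.0232
```

```bash
python3 - <<'E' 2>/dev/null
from h import *
lev(); cap('scene','s9.png'); jaw('s9.png')
for b in hub(['s9.png']):
    c=b[:,116:144].mean(1); print('cap col',c[64:176:6].astype(int))
E
```

```text
t 37.55 angle 0.408 yawangle 0.407 R 88.7 z 0.2797 ftool -2.1,-2.6 fz 7.8 w 0.0232 tilt [-179.7    0. ]
s9.png jaw face y 52.12 spread 2.0 -> spindle 3.08
s9.png cap centroid 16.83 10.64
cap col [ 99  86  84  91  98 102 101  98  90  81  74  70  62  47  31  20  13  13
  14]
```

carry_out:
  plan:
    - [[0, 0.002, 0], [0, 0, 1.3], 255]
    - [[0, 0.002, 0], [0, 0, 1.3], 255]
    - [[0, 0, 0], [0, 0, 0], 255]

```text
time_s: 37.85
tcp_pos: [0.5502, -0.0961, 0.2798]
eef_rot: [-179.6, 0.1, -109.6]
contact_force: [6.8, 0.2, 5.7]
gripper_width: 0.0233
```

```bash
python3 - <<'E' 2>/dev/null
from h import *
lev()
E
```

```text
t 37.85 angle 0.445 yawangle 0.452 R 88.5 z 0.2798 ftool -2.4,-6.3 fz 5.7 w 0.0233 tilt [-1.796e+02  1.000e-01]
```

carry_out:
  plan:
    - [[0, 0.001, 0], [0, 0, 0.6], 255]
    - [[0, 0.001, 0], [0, 0, 0.6], 255]
    - [[0, 0, 0], [0, 0, 0], 255]

```text
time_s: 38.1
tcp_pos: [0.5487, -0.0955, 0.2798]
eef_rot: [-179.5, 0.1, -110.7]
contact_force: [8.4, -1.5, 4.1]
gripper_width: 0.0233
```

```bash
python3 - <<'E' 2>/dev/null
from h import *
lev(); cap('scene','s10.png'); jaw('s10.png')
for b in hub(['s10.png']):
    c=b[:,116:144].mean(1); print('cap col',c[64:176:6].astype(int))
E
```

```text
t 38.10 angle 0.464 yawangle 0.472 R 88.5 z 0.2798 ftool -1.6,-8.4 fz 4.1 w 0.0233 tilt [-1.795e+02  1.000e-01]
s10.png jaw face y 52.12 spread 2.0 -> spindle 3.08
s10.png cap centroid 16.56 10.49
cap col [124  96  85  90  97 102 101  96  90  81  74  70  62  47  30  19  14  14
  15]
```

carry_out:
  plan:
    - [[0, 0.0015, 0], [0, 0, 0.9], 255]
    - [[0, 0.0015, 0], [0, 0, 0.9], 255]
    - [[0, 0, 0], [0, 0, 0], 255]

```text
time_s: 38.4
tcp_pos: [0.5463, -0.0945, 0.2799]
eef_rot: [-179.5, 0.1, -112.6]
contact_force: [5.5, -0.2, 4.6]
gripper_width: 0.0232
```

```bash
python3 - <<'E' 2>/dev/null
from h import *
lev(); cap('scene','s11.png'); jaw('s11.png')
E
```

```text
t 38.40 angle 0.493 yawangle 0.504 R 88.4 z 0.2799 ftool -2.0,-5.1 fz 4.6 w 0.0232 tilt [-1.795e+02  1.000e-01]
s11.png jaw face y 52.25 spread 2.0 -> spindle 3.09
```

carry_out:
  plan:
    - [[0, 0.0015, 0], [0, 0, 0.9], 255]
    - [[0, 0.0015, 0], [0, 0, 0.9], 255]
    - [[0, 0, 0], [0, 0, 0], 255]

```text
time_s: 38.7
tcp_pos: [0.5414, -0.0935, 0.279]
eef_rot: [-179.8, 0.0, -114.5]
contact_force: [1.4, -1.4, 6.6]
gripper_width: 0.0234
```

```bash
python3 - <<'E' 2>/dev/null
from h import *
lev(); cap('scene','s12.png'); jaw('s12.png')
for b in hub(['s10.png','s11.png','s12.png']):
    c=b[:,116:144].mean(1); print('cap col',c[64:176:6].astype(int))
E
```

```text
t 38.70 angle 0.548 yawangle 0.537 R 89.4 z 0.2790 ftool 0.7,-1.8 fz 6.6 w 0.0234 tilt [-179.8    0. ]
s12.png jaw face y 52.25 spread 3.0 -> spindle 3.09
s10.png cap centroid 16.56 10.49
cap col [124  96  85  90  97 102 101  96  90  81  74  70  62  47  30  19  14  14
  15]
s11.png cap centroid 16.62 10.33
cap col [132  98  82  89  97 102 100  97  89  81  74  69  61  47  30  19  15  14
  14]
s12.png cap centroid 16.74 10.31
cap col [ 95  77  77  87  97 101 100  96  89  80  74  70  61  47  30  19  13  13
  14]
```

```bash
cat >> h.py <<'E'
def arm(n,dz=0):
    g=cv2.cvtColor(cv2.imread('pics/'+n),cv2.COLOR_BGR2GRAY).astype(np.float32); A=np.arange(-1.1,1.1,.01); V=[]
    for a in A:
        q=proj('scene',[[*F(-rr*np.sin(a),-105-rr*np.cos(a)),.088+dz] for rr in (48,54,60,66)]).astype(np.float32)
        V.append(cv2.remap(g,q[:,:1],q[:,1:],cv2.INTER_CUBIC).mean())
    V=cv2.GaussianBlur(np.array(V,np.float32)[:,None],(1,7),0).ravel(); w=(60-V).clip(0)
    i=np.argmin(V); m=abs(A-A[i])<.25; print(n,'arm angle min',A[i].round(2),'centroid',((w*A)[m].sum()/w[m].sum()).round(3),'val',V[i].round(0))
E
python3 - <<'E'
from h import *
for n in ('scene0','s2','s3','s4','s5','s6','s8','s9','s10','s11','s12'): arm(n+'.png')
E
```

```text
scene0.png arm angle min 0.11 centroid 0.113 val 23.0
s2.png arm angle min 0.12 centroid 0.115 val 12.0
s3.png arm angle min 0.86 centroid 0.862 val 17.0
s4.png arm angle min 0.37 centroid 0.372 val 15.0
s5.png arm angle min 0.5 centroid 0.499 val 14.0
s6.png arm angle min 0.3 centroid 0.299 val 13.0
s8.png arm angle min 0.24 centroid 0.234 val 14.0
s9.png arm angle min 0.35 centroid 0.348 val 14.0
s10.png arm angle min 0.4 centroid 0.398 val 15.0
s11.png arm angle min 0.42 centroid 0.419 val 16.0
s12.png arm angle min 0.48 centroid 0.478 val 15.0
```

carry_out:
  plan:
    - [[0, 0, -0.006], [0, 0, 0], 255]
    - [[0, 0, -0.006], [0, 0, 0], 255]
    - [[0, 0, -0.002], [0, 0, 0], 255]
    - [[0, 0, 0], [0, 0, 0], 255]

```text
time_s: 39.08
tcp_pos: [0.5414, -0.0925, 0.2918]
eef_rot: [-179.9, 0.1, -114.5]
contact_force: [7.4, 4.7, -5.6]
gripper_width: 0.0232
```

```bash
python3 - <<'E' 2>/dev/null
from h import *
lev(); cap('scene','s13.png'); jaw('s13.png')
for b in hub(['s13.png']):
    c=b[:,116:144].mean(1); print('cap col',c[64:176:6].astype(int))
E
```

```text
t 39.08 angle 0.552 yawangle 0.537 R 88.6 z 0.2918 ftool -7.4,-4.7 fz -5.6 w 0.0232 tilt [-1.799e+02  1.000e-01]
s13.png jaw face y 52.38 spread 2.25 -> spindle 3.1
s13.png cap centroid 15.73 9.81
cap col [ 98 100  98  93  84  76  70  64  52  36  23  17  14  13  13  13  12  11
  10]
```

carry_out:
  plan:
    - [[-0.0006, -0.0108, 0], [0, 0, -6.88], 255]
    - [[-0.0006, -0.0108, 0], [0, 0, -6.88], 255]
    - [[-0.0006, -0.0108, 0], [0, 0, -6.88], 255]
    - [[-0.0006, -0.0108, 0], [0, 0, -6.88], 255]
    - [[-0.0006, -0.0108, 0], [0, 0, -6.88], 255]
    - [[-0.0006, -0.0108, 0], [0, 0, -6.88], 255]
    - [[-0.0006, -0.0108, 0], [0, 0, -6.88], 255]
    - [[-0.0006, -0.0108, 0], [0, 0, -6.88], 255]
    - [[-0.0006, -0.0108, 0], [0, 0, -6.88], 255]
    - [[-0.0006, -0.0108, 0], [0, 0, -6.88], 255]
    - [[-0.0006, -0.0108, 0], [0, 0, -6.88], 255]
    - [[0, 0, 0], [0, 0, 0], 255]

```text
time_s: 40.13
tcp_pos: [0.648, -0.0672, 0.2894]
eef_rot: [179.8, 0.2, -38.4]
contact_force: [-0.3, -0.7, -6.8]
gripper_width: 0.0234
```

```bash
python3 - <<'E' 2>/dev/null
from h import *
lev(); cap('scene','s14.png'); jaw('s14.png'); arm('s14.png',.01)
for b in hub(['s14.png']):
    c=b[:,116:144].mean(1); print('cap col',c[64:176:6].astype(int))
E
```

```text
t 40.13 angle -0.788 yawangle -0.791 R 87.8 z 0.2894 ftool 0.2,0.7 fz -6.8 w 0.0234 tilt [179.8   0.2]
s14.png jaw face y 52.38 spread 2.25 -> spindle 3.1
s14.png arm angle min -0.91 centroid -0.904 val 31.0
s14.png cap centroid 16.03 9.45
cap col [165 172 175 171 155 127  99  82  69  56  41  29  25  25  25  26  25  21
  16]
```

carry_out:
  plan:
    - [[0, 0, 0.005], [0, 0, 0], 255]
    - [[0, 0, 0.0055], [0, 0, 0], 255]
    - [[0, 0, 0], [0, 0, 0], 255]

```text
time_s: 40.43
tcp_pos: [0.6473, -0.0684, 0.2803]
eef_rot: [179.9, 0.1, -38.9]
contact_force: [-2.6, 1.2, -1.7]
gripper_width: 0.0233
```

```bash
python3 - <<'E' 2>/dev/null
from h import *
lev(); cap('scene','s15.png'); jaw('s15.png'); arm('s15.png')
for b in hub(['s15.png']):
    c=b[:,116:144].mean(1); print('cap col',c[64:176:6].astype(int))
E
```

```text
t 40.43 angle -0.773 yawangle -0.782 R 88.0 z 0.2803 ftool -2.8,0.7 fz -1.7 w 0.0233 tilt [1.799e+02 1.000e-01]
s15.png jaw face y 52.25 spread 1.75 -> spindle 3.09
s15.png arm angle min -0.89 centroid -0.889 val 31.0
s15.png cap centroid 15.78 10.01
cap col [202 186 171 169 174 177 173 162 137 108  87  77  66  52  38  28  25  26
  27]
```

carry_out:
  plan:
    - [[-0.0002, 0.004, 0.001], [0, 0, 2.5], 255]
    - [[-0.0002, 0.004, 0], [0, 0, 2.5], 255]
    - [[0, 0, 0], [0, 0, 0], 255]

```text
time_s: 40.73
tcp_pos: [0.642, -0.0741, 0.2804]
eef_rot: [-180.0, 0.0, -44.0]
contact_force: [-1.9, 2.0, -3.9]
gripper_width: 0.0228
```

```bash
python3 - <<'E' 2>/dev/null
from h import *
lev()
E
```

```text
t 40.73 angle -0.684 yawangle -0.693 R 87.9 z 0.2804 ftool -2.7,-0.1 fz -3.9 w 0.0228 tilt [-180.    0.]
```

carry_out:
  plan:
    - [[-0.0002, 0.003, 0], [0, 0, 1.9], 255]
    - [[-0.0002, 0.003, 0], [0, 0, 1.9], 255]
    - [[0, 0, 0], [0, 0, 0], 255]

```text
time_s: 40.98
tcp_pos: [0.6384, -0.0774, 0.2804]
eef_rot: [-179.9, -0.0, -47.6]
contact_force: [1.4, 4.9, -5.1]
gripper_width: 0.0229
```

```bash
python3 - <<'E' 2>/dev/null
from h import *
lev(); cap('scene','s16.png'); jaw('s16.png'); arm('s16.png')
E
```

```text
t 40.98 angle -0.628 yawangle -0.630 R 87.7 z 0.2804 ftool -2.7,-4.4 fz -5.1 w 0.0229 tilt [-179.9   -0. ]
s16.png jaw face y 52.38 spread 2.25 -> spindle 3.1
s16.png arm angle min -0.74 centroid -0.745 val 26.0
```

carry_out:
  plan:
    - [[-0.0002, 0.003, 0], [0, 0, 1.9], 255]
    - [[0, 0.002, 0], [0, 0, 1.3], 255]
    - [[0, 0, 0], [0, 0, 0], 255]
    - [[0, 0, 0], [0, 0, 0], 255]

```text
time_s: 41.37
tcp_pos: [0.6352, -0.08, 0.2805]
eef_rot: [-179.8, -0.1, -50.7]
contact_force: [3.9, 5.8, -5.6]
gripper_width: 0.0233
```

```bash
python3 - <<'E' 2>/dev/null
from h import *
lev(); cap('scene','s17.png'); jaw('s17.png'); arm('s17.png')
E
```

```text
t 41.37 angle -0.581 yawangle -0.577 R 87.7 z 0.2805 ftool -2.0,-6.7 fz -5.6 w 0.0233 tilt [-1.798e+02 -1.000e-01]
s17.png jaw face y 52.38 spread 2.0 -> spindle 3.1
s17.png arm angle min -0.7 centroid -0.698 val 25.0
```

carry_out:
  plan:
    - [[0, 0.003, 0.001], [0, 0, 1.9], 255]
    - [[0, 0.002, 0.001], [0, 0, 1.3], 255]
    - [[0, 0, 0], [0, 0, 0], 255]
    - [[0, 0, 0], [0, 0, 0], 255]

```text
time_s: 41.75
tcp_pos: [0.6312, -0.0838, 0.2795]
eef_rot: [-179.9, -0.1, -53.9]
contact_force: [-0.1, 0.1, 3.4]
gripper_width: 0.0232
```

```bash
python3 - <<'E' 2>/dev/null
from h import *
lev(); cap('scene','s18.png'); jaw('s18.png'); arm('s18.png')
E
```

```text
t 41.75 angle -0.518 yawangle -0.520 R 88.2 z 0.2795 ftool -0.1,0.1 fz 3.4 w 0.0232 tilt [-1.799e+02 -1.000e-01]
s18.png jaw face y 52.25 spread 2.0 -> spindle 3.09
s18.png arm angle min -0.63 centroid -0.622 val 25.0
```

carry_out:
  plan:
    - [[0, 0, -0.006], [0, 0, 0], 255]
    - [[0, 0, -0.006], [0, 0, 0], 255]
    - [[0, 0, 0], [0, 0, 0], 255]
    - [[-0.0006, -0.0108, 0], [0, 0, -6.88], 255]
    - [[-0.0006, -0.0108, 0], [0, 0, -6.88], 255]
    - [[0, -0.0025, 0], [0, 0, -1.6], 255]
    - [[0, 0, 0], [0, 0, 0], 255]

```text
time_s: 42.38
tcp_pos: [0.6478, -0.067, 0.2891]
eef_rot: [179.9, 0.1, -38.6]
contact_force: [1.1, 2.8, -6.2]
gripper_width: 0.0228
```

```bash
python3 - <<'E' 2>/dev/null
from h import *
lev()
E
```

```text
t 42.38 angle -0.788 yawangle -0.788 R 87.5 z 0.2891 ftool -0.9,-2.9 fz -6.2 w 0.0228 tilt [1.799e+02 1.000e-01]
```

carry_out:
  plan:
    - [[0, 0, 0.006], [0, 0, 0], 255]
    - [[0, 0, 0.005], [0, 0, 0], 255]
    - [[0, 0, 0], [0, 0, 0], 255]
    - [[0, 0, 0], [0, 0, 0], 150]
    - [[0, 0, 0], [0, 0, 0], 150]
    - [[0, 0, 0], [0, 0, 0], 150]
    - [[0, 0, 0], [0, 0, 0], 150]

```text
time_s: 42.97
tcp_pos: [0.6477, -0.0681, 0.2793]
eef_rot: [180.0, -0.0, -38.7]
contact_force: [0.0, 0.7, -0.4]
gripper_width: 0.0356
```

```bash
python3 - <<'E' 2>/dev/null
from h import *
lev(); cap('scene','s19.png'); jaw('s19.png'); arm('s19.png')
for b in hub(['scene0.png','s19.png']):
    c=b[:,116:144].mean(1); print('cap col',c[64:176:6].astype(int))
E
```

```text
t 42.97 angle -0.778 yawangle -0.786 R 88.2 z 0.2793 ftool -0.4,-0.6 fz -0.4 w 0.0356 tilt [180.  -0.]
s19.png jaw face y 52.12 spread 1.75 -> spindle 3.08
s19.png arm angle min -0.91 centroid -0.9 val 34.0
scene0.png cap centroid 17.21 10.26
cap col [167 155 149 157 168 173 168 156 129  97  73  62  53  42  31  24  22  23
  24]
s19.png cap centroid 15.79 10.02
cap col [201 186 171 170 174 177 172 162 138 109  88  77  65  52  38  28  24  25
  26]
```

carry_out:
  plan:
    - [[0, 0, -0.02], [0, 0, 0], 120]
    - [[0, 0, -0.035], [0, 0, 0], 120]
    - [[0, 0, -0.04], [0, 0, 0], 120]
    - [[-0.02, 0.03, -0.03], [0, 0, 0], 120]
    - [[-0.02, 0.035, 0], [0, 0, 0], 120]
    - [[-0.02, 0.035, 0], [0, 0, 0], 120]
    - [[-0.02, 0.035, 0], [0, 0, 0], 120]
    - [[0, 0.04, 0], [0, 0, 0], 120]
    - [[0, 0.04, 0], [0, 0, 0], 120]
    - [[0, 0, 0], [0, 0, 0], 120]
    - [[0, 0, 0], [0, 0, 0], 120]

```text
time_s: 43.93
tcp_pos: [0.4534, -0.1856, 0.4015]
eef_rot: [-180.0, -0.1, -38.8]
contact_force: [0.3, 0.6, -0.7]
gripper_width: 0.0465
```

```bash
python3 - <<'E' 2>/dev/null
from h import *
show(); cap('top','tf.png'); models(); cap('scene','sf.png'); jaw('sf.png'); arm('sf.png')
a=cv2.imread('pics/sf.png')[150:320,290:480]; a=cv2.resize(a,None,fx=2.1,fy=2.35,interpolation=2)
b=cv2.imread('pics/tf.png')[160:290,190:350]; b=cv2.resize(b,(399,399),interpolation=2)
cv2.imwrite('pics/fin.png',np.hstack([a,cv2.resize(b,(399,a.shape[0]))]))
E
```

```text
43.9333 F [-144.1 -263.3] z 0.4015 rpy [-1.7996e+02 -7.0000e-02 -3.8820e+01] f [ 0.3  0.6 -0.7] w 0.0465
model [280.1 258.5] [0.4608 0.0146 0.03  ] F [-114.8  -65.1] 0.166 0.0303 yaw -179.0
sf.png jaw face y 52.0 spread 1.75 -> spindle 3.08
sf.png arm angle min -0.87 centroid -0.867 val 32.0
```

View pics/fin.png

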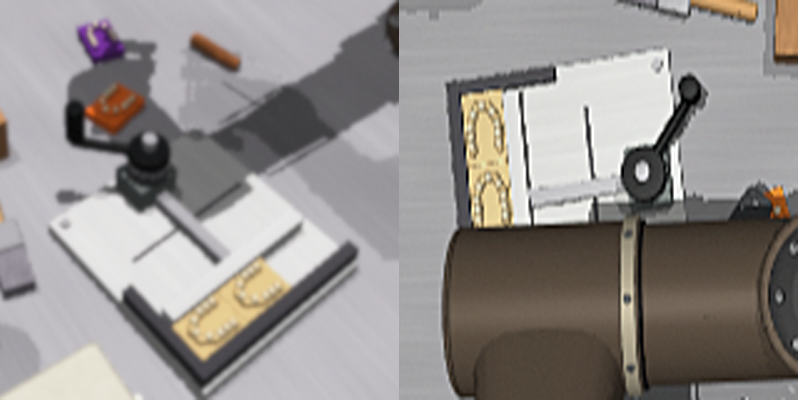

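```bash
python3 - <<'E'
from h import *
k=inF(ray('top',[305.9,188.7],.135)[0])-[0,-105]; print('lever',np.arctan2(-k[0],-k[1]),np.hypot(*k))
im=cv2.imread('pics/tf.png')
for x in (95,75,30):
    ys=np.arange(46,64,1.); q=proj('top',[[*F(x,y),.034] for y in ys]).astype(np.float32)
    v=cv2.remap(im,q[:,:1],q[:,1:],cv2.INTER_LINEAR)[:,0]; print(x,[(int(y),int(p[0]),int(p[2])) for y,p in zip(ys,v)])
E
```

```text
lever -0.7640605825524348 88.70096610941955
95 [(46, 220, 222), (47, 220, 222), (48, 221, 222), (49, 222, 223), (50, 226, 224), (51, 230, 226), (52, 234, 228), (53, 194, 201), (54, 156, 176), (55, 114, 147), (56, 125, 177), (57, 136, 204), (58, 149, 234), (59, 150, 233), (60, 150, 232), (61, 151, 232), (62, 148, 229), (63, 144, 225)]
75 [(46, 221, 223), (47, 221, 223), (48, 221, 222), (49, 223, 223), (50, 225, 224), (51, 228, 225), (52, 216, 222), (53, 200, 218), (54, 181, 213), (55, 155, 201), (56, 128, 185), (57, 101, 167), (58, 92, 156), (59, 91, 149), (60, 91, 145), (61, 118, 166), (62, 156, 195), (63, 191, 224)]
30 [(46, 223, 225), (47, 223, 224), (48, 222, 223), (49, 223, 224), (50, 223, 224), (51, 226, 224), (52, 230, 224), (53, 234, 224), (54, 215, 225), (55, 185, 227), (56, 153, 230), (57, 143, 231), (58, 145, 230), (59, 147, 229), (60, 149, 229), (61, 150, 230), (62, 152, 231), (63, 153, 232)]
```

```bash
python3 - <<'E'
from h import *
r.close_job(); show()
E
```

```text
the job is handed in; nothing more can be done
the job is handed in; nothing more can be done
```

The job is handed in at about 44 s on the robot's clock. My checks say all parts of the task are met, but the tightness of the jaw is partly inferred.

**What I did:** There were two tan models. I set both in the corner, pushed them against the fence, then pushed the row against the end stop. I closed the jaw with three lever strokes, lifting the lever between strokes. After that I re-tightened twice, then lifted and swung the lever to its far side, dropped it and moved the arm clear. The jar, carton and brush were not touched.

**Last checks:**
- **Row:** both models were inside their predicted outlines in the scene picture taken before closing, and looked in place in the last views. The automatic finder did not pick the models out of the final top view, because the arm half covered the row.
- **Jaw:** in the top view the jaw adjoins the models with its face at y of about 54–55 mm, which matches full closing. My scene-camera reading was about 52 mm (spindle about 3.08). It read low by a similar amount earlier, so I took this as bias.
- **Tightness:** both re-tightening pushes met a load that gave way half-way between serrations (about 8 to 13 N at most), and the jaw did not move. The angle where it gave way fits a spindle of about 3.2. The spindle cannot be read directly.
- **Lever:** about -0.76 to -0.79 rad from the top view and the grip. The scene camera gave -0.87, and it read low all along. The lever hub is at the same height as at the start, so it is down.

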